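# Post the expired tablets and lock the returns box

### The job

Slide the shutter of the medicine returns box fully open, push every flat tablet wallet on the shelf through the slot so that it drops right inside, then slide the shutter fully shut. Lock it by taking the steel pin from the ceramic holder and pushing it down through fork and lug until its head rests on the fork; leave the other things on the shelf where they are.

Things in the scene. Friction and masses are not known exactly. Their poses are not given: they have to be found in the camera images.
- returns_box: White medicine returns box, fixed: 120 mm deep (x), 220 mm wide (y), 175 mm tall, hollow, closed but for the slot in its front (-x) face. Origin: middle of its underside. Walls 4 mm. A dark 62 mm strip on its top's front edge lies right above the slot. Inside, the floor lies 141 mm below the slot's centre and it is 112 mm deep, so a wallet that is pushed right through drops in.
- slot (a point): Centre of the horizontal letter slot, in the outer front face of the box, 145 mm above the shelf and 35 mm to the box's -y side. x points into the box, square to the face; y along the face; z up. The slot is 62 mm wide (y) and 17 mm high (z), in a wall 4 mm thick. The box top is 30 mm above this point.
- shutter (a joint): Steel shutter sliding along the front face (plate 76 mm wide, front 6 mm proud of the face). Value in m: 0 = shut (slot covered, lug between the fork ears), 0.10 = fully open, towards the slot's +y. Firm stops at both ends; about 1.5 N friction; stays where it is left. Open, it leaves 60 mm free at the +y side of the slot's centre.
- tab (a point): Centre of the grip part of the black upright tab on the shutter, which moves with it along the slot's y axis: 12 mm thick (x), 20 mm wide (y); this point is 11 mm below the tab's top and 10 mm above the box top. Same axes as the slot.
- fork_top (a point): Centre of the pin hole in the top face of the fork's upper ear, 170 mm above the shelf, 110 mm to the +y side of the slot, 22 mm in front of the face. z up. The fork is two steel ears (40 by 36 mm, 7 mm thick), one 43 mm below the other, with upright 13 mm holes; the shutter's lug (20 mm thick, same hole) lies between them, in line when the shutter is shut.
- pin_grip (a point): Centre of the knob of the steel locking pin. z from tip to knob. Knob 20 mm across, 32 mm long; this point is 25 mm above the underside of the head disc (30 mm across, 6 mm thick), 13 mm below the knob's top. Shank below the head: 10 mm across, 60 mm long, tapered tip. At the start it stands upright in the 14 mm hole of the holder, its head resting on the holder's top.
- holder: White ceramic toothbrush holder, fixed, 66 mm square and 72 mm tall, with one upright 14 mm hole in its middle that keeps the pin. Origin: middle of its underside.
- wallet1_c (a point): Centre of a flat grey plastic tablet wallet, 90 mm long (x), 56 mm wide (y), 12 mm thick (z), 40 g, lying flat on the shelf; all wallets are alike, either end may go first. None if absent.
- wallet2_c (a point): Centre of a flat grey plastic tablet wallet, 90 mm long (x), 56 mm wide (y), 12 mm thick (z), 40 g, lying flat on the shelf; all wallets are alike, either end may go first. None if absent.
- wallet3_c (a point): Centre of a flat grey plastic tablet wallet, 90 mm long (x), 56 mm wide (y), 12 mm thick (z), 40 g, lying flat on the shelf; all wallets are alike, either end may go first. None if absent.
- wallet4_c (a point): Centre of a flat grey plastic tablet wallet, 90 mm long (x), 56 mm wide (y), 12 mm thick (z), 40 g, lying flat on the shelf; all wallets are alike, either end may go first. None if absent.
- wallet5_c (a point): Centre of a flat grey plastic tablet wallet, 90 mm long (x), 56 mm wide (y), 12 mm thick (z), 40 g, lying flat on the shelf; all wallets are alike, either end may go first. None if absent.
- mug: Bystander, to be left alone: white ceramic mug, 80 mm across, 90 mm tall; origin in the middle of its underside.
- swab_pot: Bystander, to be left alone: clear round pot of swabs, 72 mm across, 80 mm tall; origin in the middle of its underside.
- balm_tin: Bystander, to be left alone: round lidded tin of lip balm, 64 mm across, 22 mm tall; origin in the middle of its underside.
- tweezers: Bystander, to be left alone: steel tweezers lying flat, 95 mm long, 9 mm tall; origin in the middle of its underside.
- cream_jar: Bystander, to be left alone: white cream jar, 60 mm across, 60 mm tall; origin in the middle of its underside.
- hairbrush: Bystander, to be left alone: hairbrush lying flat; origin in the middle of its underside.
- lotion: Bystander, to be left alone: lotion bottle, 60 mm across, 160 mm tall; origin in the middle of its underside.
Not all that is in view belongs to the job. Leave any green look-alike of the part that bears wallet3_c alone.

How it is judged:
On the way, in this order (a step that is already met when the one before it is completed fails the run):
1. the shutter is fully open (value of joint shutter above 0.09 m), for 0.2 s.
2. every wallet lies inside the box (x of wallet1_c in the frame of slot between 0.007 and 0.116 m and y of wallet1_c in the frame of slot between -0.075 and 0.145 m and z of each of wallet1_c, wallet2_c, wallet3_c, wallet4_c, wallet5_c in the frame of slot below -0.045 m and x of wallet2_c in the frame of slot between 0.007 and 0.116 m and y of wallet2_c in the frame of slot between -0.075 and 0.145 m and x of wallet3_c in the frame of slot between 0.007 and 0.116 m and y of wallet3_c in the frame of slot between -0.075 and 0.145 m and x of wallet4_c in the frame of slot between 0.007 and 0.116 m and y of wallet4_c in the frame of slot between -0.075 and 0.145 m and x of wallet5_c in the frame of slot between 0.007 and 0.116 m and y of wallet5_c in the frame of slot between -0.075 and 0.145 m), for 0.2 s.
3. the shutter is fully shut (value of joint shutter below 0.004 m), for 0.2 s.
4. the pin is seated through fork and lug (horizontal distance between pin_grip and fork_top below 0.005 m and z of pin_grip in the frame of fork_top between 0.02 and 0.029 m and angle between pin_grip's own z axis and vertical below 0.12 rad and value of joint shutter below 0.004 m), for 0.2 s.
At the end, for the whole second after the job is handed in: Every wallet present is inside the box (centre 45 mm or more below the slot, between the walls), the shutter within 4 mm of shut, the pin through fork and lug: within 5 mm of the hole's axis, tilted under 0.12 rad, head within 5 mm of resting on the upper ear, at rest (all of step 2 and all of step 4 and linear speed of pin below 0.02 m/s); the robot touches nothing.
It fails at once if a bystander is moved more than 5 cm (distance of any of mug, swab_pot, balm_tin, tweezers, cream_jar, hairbrush, lotion from where it was at the start of the episode above 0.05 m).
Of wallet1, wallet2, wallet3, wallet4, wallet5 only 3 to 5 are there at a start; the rules pass over those that are not, and their reading is None.
At some moment in a run one of wallet1, wallet2, wallet3, wallet4, wallet5 may be knocked a few centimetres aside while the robot is not near it.
It also fails if it takes over 210 s, if anything falls off the work surface, if the arm or the gripper's body presses on something with over 40 N, if the wrist force passes 120 N, or if a joint passes its speed limit or range.

### The arm

A 6-joint arm with a two-finger parallel gripper is mounted at the origin on the work surface. World frame = base frame: x ahead of the robot, y to its left, z up, the work surface at z = 0. Lengths are in m, angles in rad, forces in N, time in s.
With the tool pointing down it reaches from about 0.35 to 0.975 m from the base axis. Payload 4.9 kg.
Tool frame: the origin (TCP) lies on the centre line of the jaws, within the pads' length; the fingertips stand ctrl.tcp_to_tips ahead of it and the grasp point (between the pads) lies 3 mm ahead of it (ctrl.tcp_to_tips is the distance from the TCP to the fingertips, in m); z points along the fingers, y is the direction in which the jaws open and shut (so a half turn about z gives the same grasp; the last joint's range is limited). The gripper opens to 85 mm and grips with 20 to 120 N. Pads are 22 mm wide; open, the fingers measure 114 mm over their backs; the gripper's body (76 mm by 85 mm) begins 54 mm behind the grasp point. The pads swing forward as they close: fully open they stand 13 mm farther back than shut.
Start: joints at [1.125, 0.053, 1.613, -0, 1.476, -0.119], TCP at [0.201, 0.592, 0.253] pointing down, gripper open.
Joint ranges: [-3.01, 3.01], [-1.01, 2.22], [0.06, 2.58], [-1.02, 4.17], [0.09, 2.62], [-3.14, 3.14]. Speed limits (rad/s): [2.57, 2.57, 3.14, 3.14, 3.14, 3.14].

### API

Orientations are given as a rotation vector (axis times angle).
In Python, from station import ctrl, vision gives the robot as it stands.
- The arm moves only by the tool jog_arm, never from a script. Its argument "deltas" is a list of rows, each a list of 7 numbers: the turn, a rotation vector about the tool's x, y, z in rad, then the shift along the tool's x, y, z in cm, then the opening, from 0 (shut) to 1 (fully open). A call has 1 to 12 rows; each row shifts and turns the commanded pose from where the row before left it, along the tool's axes as they then stand; what a row does not reach is not made up. A row lasts 1/12 s, in which the tool goes at most 41.7 mm and 7.16 degrees, less where a joint would pass 70% of its speed; a pose out of reach is approached as far as the arm can. A call with a gripper value outside its range is refused whole. The fingers move at their own pace and stop on an object; "grip_force" is the grip in N (left out, the last holds). Time passes only in rows, so rows that do not move let the fingers close. It gives the time, the measured TCP pose, the force and the opening at its end, in the units of the state.
- ctrl.get_obs(): the state, without advancing time (a new reading comes with each control period).
- vision.get_image(name): name is "scene" or "top" or "wrist"; returns (picture, depth): 384x512x3 uint8, red, green, blue; 384x512 float32, m along the optical axis (not along the pixel's ray), 0 where there is no reading.
- vision.calibration(name): a dict with "fx", "fy", "cx", "cy" (pixels), "dist" ([k1, k2, p1, p2, k3] as OpenCV has them; the pictures are not rectified), "rvec" (rotation vector, rad) and "tvec" (3), from world to camera coordinates, as OpenCV has them; the wrist camera has in their place "hand_eye" (4x4, takes a point from camera to tool coordinates, whose origin is the TCP and whose axes are the flange's). Camera axes: x right, y down, z forward; pixel columns grow to the right and rows downward; lengths in m; the calibration is good to about 2 mm. A picture is of the moment at which its call begins: read the wrist's pose just before it. calibration takes no time and is no camera call.
- ctrl.finish_job(): hands the job in, once; it reports no verdict.
The state is a dict: "t": time; "q": joint angles; "dq": joint speeds; "effort": joint torques, N m; "tool_pos": TCP position; "tool_rot": TCP orientation; "contact_force": force on the tool from outside, world axes, zero at the start; "wrist_torque": the same for the moment, N m; "opening": finger opening in m.
Only numpy, scipy, OpenCV 4.12 (cv2) and the standard library are available. Lean on these libraries where they do the work, as an engineer would, in place of code of your own. Each camera call takes 0.05 s, during which the arm holds its last target. There are 200 camera calls.

## Working session

There is one attempt and no reset: what is moved stays moved. The work goes in short steps, Python scripts to look and compute and a tool call to move; the robot and the scene stay as the last step left them, time stands still between calls to the robot, and variables do not carry over. Pictures are saved under pics/ and viewed, about 12 in all and at most 16, crops included, and the job is handed in when it is done.

Besides the shell and the picture viewer there is one more tool, called after "Request:" as name(argument=value, ...), one argument or row to a line, values as JSON. jog_arm: Moves the arm, as the interface text tells. Its arguments: {"type":"object","properties":{"deltas":{"type":"array"},"grip_force":{"type":"number"}},"required":["deltas"]}

```bash
ls; mkdir -p pics; cat > h.py <<'E'
import numpy as np, cv2
from station import ctrl, vision
from scipy.spatial.transform import Rotation as R
def snap(n,f=None):
    o=ctrl.get_obs(); im,d=vision.get_image(n)
    if f: cv2.imwrite('pics/'+f,im[:,:,::-1])
    return o,im,d
def cam(n,o=None):
    c=vision.calibration(n); K=np.array([[c['fx'],0,c['cx']],[0,c['fy'],c['cy']],[0,0,1]]); D=np.array(c['dist'])
    if n=='wrist':
        H=np.array(c['hand_eye']); T=np.eye(4); T[:3,:3]=R.from_rotvec(o['tool_rot']).as_matrix(); T[:3,3]=o['tool_pos']
        M=T@H
    else:
        M=np.eye(4); r=R.from_rotvec(np.ravel(c['rvec'])).as_matrix(); M[:3,:3]=r.T; M[:3,3]=-r.T@np.ravel(c['tvec'])
    return K,D,M
def rays(uv,n,o=None):
    K,D,M=cam(n,o); p=cv2.undistortPoints(np.float64(uv).reshape(-1,1,2),K,D)[:,0]
    return M[:3,3],np.c_[p,np.ones(len(p))]@M[:3,:3].T
def onplane(uv,z,n,o=None):
    c,d=rays(uv,n,o); return c+d*((z-c[2])/d[:,2])[:,None]
def withdepth(uv,dep,n,o=None):
    c,d=rays(uv,n,o); return c+d*np.array([dep[int(round(v)),int(round(u))] for u,v in np.reshape(uv,(-1,2))])[:,None]
def proj(P,n,o=None):
    K,D,M=cam(n,o); W=np.linalg.inv(M); return cv2.projectPoints(np.float64(P).reshape(-1,3),cv2.Rodrigues(W[:3,:3])[0],W[:3,3],K,D)[0][:,0]
E
python3 - <<'E'
from h import *
o,a,_=snap('scene','scene0.png'); _,b,_=snap('top','top0.png')
print(o['tool_pos'],o['tool_rot'],o['opening'],ctrl.tcp_to_tips,o['contact_force'])
for n in('scene','top'): print(cam(n)[2].round(3))
print(vision.calibration('wrist')['hand_eye'])
E
```

```text
pics
[0.20040486 0.59139867 0.25208477] [-5.10980705e-01 -3.09921708e+00  3.03338073e-03] 0.08526770230309924 0.022 [0.57961659 0.16743483 0.05617163]
[[ 0.4    0.631 -0.664  1.216]
 [ 0.916 -0.29   0.276 -0.264]
 [-0.018 -0.719 -0.694  0.83 ]
 [ 0.     0.     0.     1.   ]]
[[ 0.019 -0.998  0.062  0.486]
 [-1.    -0.019  0.01  -0.009]
 [-0.008 -0.063 -0.998  1.133]
 [ 0.     0.     0.     1.   ]]
[[ 5.43043898e-04 -9.62993279e-01 -2.69524860e-01  6.89234704e-02]
 [ 9.99999806e-01  4.40602766e-04  4.40576389e-04 -7.00249997e-04]
 [-3.05518703e-04 -2.69525047e-01  9.62993331e-01 -1.19945034e-01]
 [ 0.00000000e+00  0.00000000e+00  0.00000000e+00  1.00000000e+00]]
```

View pics/top0.png

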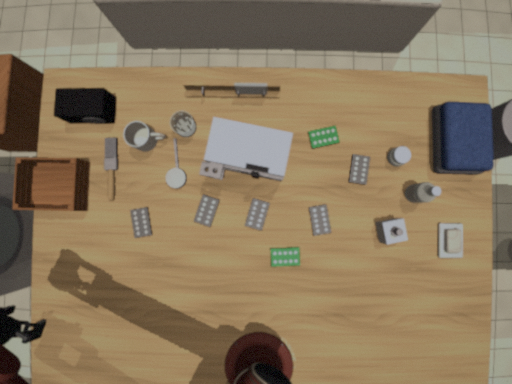

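View pics/scene0.png

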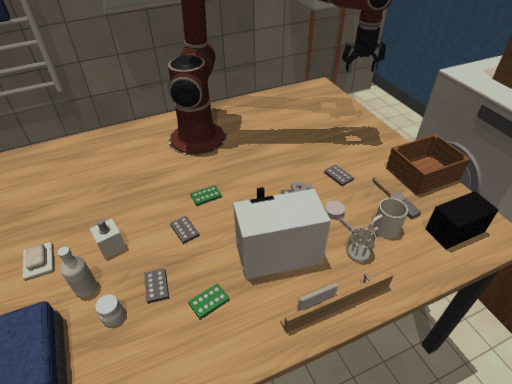

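Top view: grey wallets at (141,222), (207,210), (257,214), (320,220) and (359,170). Green look-alikes, to be left alone, are at (324,137) and (285,257). The holder with pin is at (394,231), box centre near (248,150), tab near (255,175), fork at (212,171). The soap dish at (451,240) and the white pieces are bystanders.

```bash
cat >> h.py <<'E'
def heightmap(dep,n,o=None):
    v,u=np.mgrid[0:384,0:512]; c,d=rays(np.c_[u.ravel(),v.ravel()],n,o); P=c+d*dep.reshape(-1,1)
    P[dep.ravel()==0]=np.nan; return P.reshape(384,512,3)
def wallets(im,n='top',o=None,z=0.012,amin=100,amax=700,roi=(190,120,200,140)):
    hsv=cv2.cvtColor(im,cv2.COLOR_RGB2HSV); m=((hsv[...,1]<60)&(hsv[...,2]<235)).astype(np.uint8)
    m=cv2.morphologyEx(m,cv2.MORPH_CLOSE,np.ones((3,3))); out=[]
    for c in cv2.findContours(m,cv2.RETR_EXTERNAL,cv2.CHAIN_APPROX_NONE)[0]:
        if amin<cv2.contourArea(c)<amax:
            W=onplane(c.reshape(-1,2),z,n,o)[:,:2]; (cx,cy),(w,h),a=cv2.minAreaRect((W*1000).astype(np.float32))
            if w<h: w,h=h,w; a+=90
            out.append((c.mean((0,1)).round(),round(cx,1),round(cy,1),round(w),round(h),round((a+90)%180-90,1)))
    return out
E
python3 - <<'E'
from h import *
o,b,d=snap('top'); 
for w in wallets(b):print(*w)
P=heightmap(d,'top')
print('table z',np.nanmedian(P[240:330,120:240,2]))
m=((P[...,2]>.16)&(P[...,2]<.19)&(P[...,0]<.8)).astype(np.uint8)
for c in cv2.findContours(m,0,1)[0]:
    if cv2.contourArea(c)>500:
        c=c.reshape(-1,2); q=np.array([P[y,x] for x,y in c]); print('boxtop z',np.nanmedian(P[...,2][m>0]))
        print(cv2.minAreaRect((onplane(c,.175,'top')[:,:2]*1000).astype(np.float32)), cv2.boxPoints(cv2.minAreaRect((onplane(c,.175,'top')[:,:2]*1000).astype(np.float32))))
print(withdepth([[394,231],[398,232],[212,171],[255,168],[255,176]],d,'top').round(3))
cv2.imwrite('pics/topcrop.png',cv2.resize(b[100:270,110:420,::-1],None,fx=2.5,fy=2.5,interpolation=cv2.INTER_CUBIC))
E
```

```text
[270. 374.] -26.0 -35.2 119 62 45.5
[392. 231.] 426.8 -408.7 91 76 -78.2
[141. 222.] 439.9 377.4 87 55 11.7
[320. 220.] 458.8 -181.2 88 55 10.3
[257. 214.] 473.5 13.6 88 54 -15.6
[206. 210.] 481.5 171.5 87 54 -17.2
[423. 192.] 552.4 -509.7 118 60 -89.1
[359. 169.] 619.9 -304.3 88 55 -8.1
[399. 156.] 664.8 -433.5 76 58 -62.9
[175. 165.] 626.4 274.2 156 64 1.9
[110. 154.] 655.5 485.1 102 43 2.9
[183. 123.] 755.2 254.6 88 70 46.6
[250.  88.] 871.0 43.5 102 36 -89.2
table z -0.0008218287689548687
boxtop z 0.17413780849609672
((636.8366088867188, 40.33514404296875), (220.33465576171875, 161.03237915039062), 79.41239929199219) [[537.4492   -53.162663]
 [695.74     -82.750534]
 [736.224    133.83295 ]
 [577.9332   163.42082 ]]
[[ 0.431 -0.387  0.09 ]
 [ 0.43  -0.391  0.111]
 [ 0.588  0.133  0.17 ]
 [ 0.597  0.018  0.175]
 [ 0.574  0.017  0.192]]
```

View pics/topcrop.png

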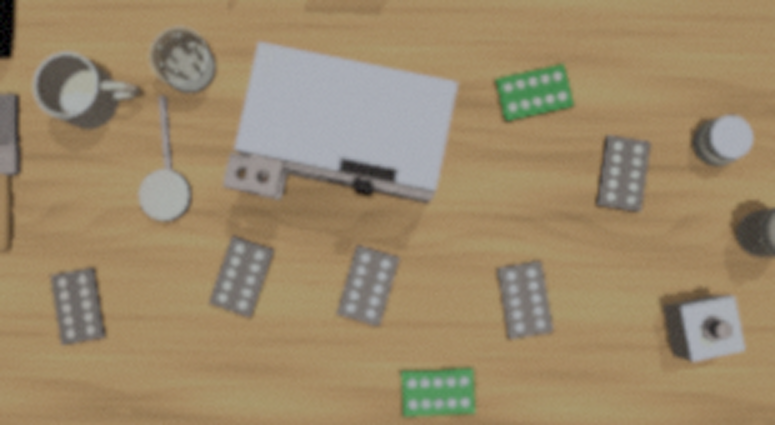

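```bash
cat >> h.py <<'E'
def go(target,yaw,cur=None,curyaw=None):
    "print turn about tool z (rad) then tool shift (cm) from the present down-pointing pose"
    o=ctrl.get_obs(); p=np.array(o['tool_pos']) if cur is None else np.array(cur); M=R.from_rotvec(o['tool_rot']).as_matrix()
    y0=np.degrees(np.arctan2(-M[1,0],-M[0,0])) if curyaw is None else curyaw
    d=np.array(target)-p; a=np.radians(yaw); c,s=np.cos(a),np.sin(a)
    print('yaw0 %.1f turn %.3f  x %.2f y %.2f z %.2f  tilt %.3f'%(y0,-np.radians(yaw-y0),-(c*d[0]+s*d[1])*100,(-s*d[0]+c*d[1])*100,-d[2]*100,np.arccos(-M[2,2])))
E
python3 -c "
from h import *
go([.53,.07,.33],-10.6); print(vision.calibration('wrist')['fx'],vision.calibration('wrist')['dist'])"
```

```text
yaw0 -18.7 turn -0.142  x -41.99 y -45.20 z -7.77  tilt 0.002
267.38551805204645 [-0.00386143  0.          0.          0.          0.        ]
```

Request:
jog_arm(
  deltas=[
    [0,0,-0.071,0,0,-1,1],
    [0,0,-0.071,0,0,-1,1],
    [0,0,0,-2.62,-2.82,-0.4,1],
    [0,0,0,-2.62,-2.82,-0.4,1],
    [0,0,0,-2.62,-2.82,-0.4,1],
    [0,0,0,-2.62,-2.82,-0.4,1],
    [0,0,0,-2.62,-2.82,-0.4,1],
    [0,0,0,-2.62,-2.82,-0.4,1],
    [0,0,0,-2.62,-2.82,-0.4,1],
    [0,0,0,-2.62,-2.82,-0.4,1],
    [0,0,0,-2.62,-2.82,-0.4,1],
    [0,0,0,-2.62,-2.82,-0.4,1],
  ],
)

```text
t: 1.15
tool_pos: [0.4068, 0.2648, 0.3133]
tool_rot: [0.289, 3.128, 0.0]
contact_force: [1.1, -0.1, -0.1]
opening: 0.0854
```

Request:
jog_arm(
  deltas=[
    [0,0,0,-2.62,-2.82,-0.4,1],
    [0,0,0,-2.62,-2.82,-0.4,1],
    [0,0,0,-2.62,-2.82,-0.4,1],
    [0,0,0,-2.62,-2.82,-0.4,1],
    [0,0,0,-2.62,-2.82,-0.4,1],
    [0,0,0,-2.62,-2.82,0,1],
    [0,0,0,0,0,0,1],
    [0,0,0,0,0,0,0],
  ],
)

```text
t: 1.82
tool_pos: [0.5302, 0.0697, 0.3326]
tool_rot: [-0.295, -3.126, -0.0]
contact_force: [0.3, 0.7, 0.1]
opening: 0.0754
```

```bash
python3 -c "
from h import *
go([.53,.07,.33],-10.6)
o,im,d=snap('wrist'); np.savez('w1.npz',im=im,d=d,p=o['tool_pos'],r=o['tool_rot'])
cv2.imwrite('pics/w1.png',cv2.resize(im[:,:,::-1],(768,576)))
print(o['t'],o['tool_pos'])"
```

```text
yaw0 -10.8 turn -0.003  x 0.03 y 0.03 z 0.26  tilt 0.002
1.8167 [0.53024372 0.06966908 0.33262054]
```

View pics/w1.png

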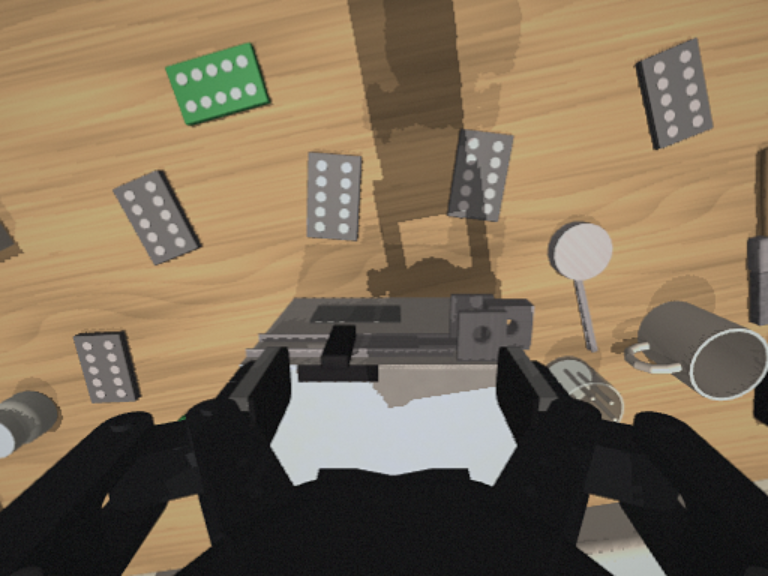

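```bash
python3 -c "
from h import *
z=np.load('w1.npz'); o=dict(tool_pos=z['p'],tool_rot=z['r']); d=z['d']; P=heightmap(d,'wrist',o)
S=np.array([.5916,.0132,.145]); a=np.radians(-10.6); B=np.array([[np.cos(a),-np.sin(a),0],[np.sin(a),np.cos(a),0],[0,0,1]])
for u,v in [(482,334),(465,350),(498,350),(470,318),(513,326),(524,340),(524,305),(480,300),(355,314),(300,310),(420,310),(290,338),(340,340),(340,360),(300,371),(376,371),(338,376),(450,340)]:
  p=P[round(v/1.5),round(u/1.5)]; print((u,v),p.round(3),((p-S)@B).round(3))
im=z['im'][190:275,150:365]; cv2.imwrite('pics/w1c.png',cv2.resize(im[:,:,::-1],None,fx=3.7,fy=3.7,interpolation=cv2.INTER_CUBIC))
"
```

```text
(482, 334) [0.602 0.131 0.14 ] [-0.012  0.118 -0.005]
(465, 350) [0.599 0.112 0.169] [-0.011  0.099  0.024]
(498, 350) [0.528 0.108 0.321] [-0.08   0.081  0.176]
(470, 318) [0.574 0.119 0.17 ] [-0.037  0.101  0.025]
(513, 326) [0.597 0.157 0.145] [-0.021  0.142  0.   ]
(524, 340) [0.608 0.162 0.153] [-0.011  0.149  0.008]
(524, 305) [0.578 0.165 0.152] [-0.042  0.146  0.007]
(480, 300) [0.576 0.136 0.127] [-0.038  0.118 -0.018]
(355, 314) [0.589 0.019 0.064] [-0.004  0.005 -0.081]
(300, 310) [ 0.58  -0.041  0.048] [-0.002 -0.055 -0.097]
(420, 310) [0.603 0.085 0.05 ] [-0.002  0.072 -0.095]
(290, 338) [ 0.578 -0.031  0.13 ] [-0.005 -0.046 -0.015]
(340, 340) [0.574 0.02  0.17 ] [-0.019  0.004  0.025]
(340, 360) [0.578 0.023 0.195] [-0.015  0.007  0.05 ]
(300, 371) [ 0.59  -0.014  0.175] [ 0.003 -0.027  0.03 ]
(376, 371) [0.601 0.043 0.175] [0.003 0.031 0.03 ]
(338, 376) [0.6   0.013 0.175] [0.008 0.001 0.03 ]
(450, 340) [0.601 0.104 0.143] [-0.008  0.091 -0.002]
```

View pics/w1c.png

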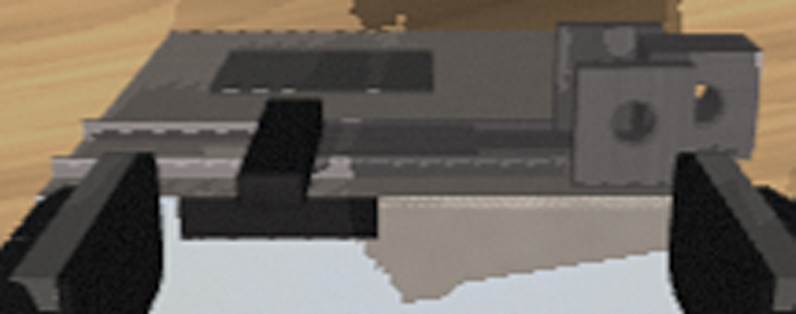

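```bash
python3 -c "
from h import *
z=np.load('w1.npz'); o=dict(tool_pos=z['p'],tool_rot=z['r']); d=z['d']; im=z['im']; P=heightmap(d,'wrist',o)
g=im.max(2)
for r in (247,249,251):
  row=g[r,185:265]; ii=np.where(row<90)[0]+185; e=onplane([[ii[0]-.5,r],[ii[-1]+.5,r]],.175,'wrist',o); print('strip',r,ii[0],ii[-1],e.round(4).tolist())
# front edge of top: per column, transition
pts=[]
for u in list(range(255,300,3)):
  col=P[225:262,u,2]; k=np.where(np.abs(col-.175)<.003)[0]; pts.append([u,225+k[0]-.5])
W=onplane(pts,.175,'wrist',o)[:,:2]; f=np.polyfit(W[:,1],W[:,0],1); print('front edge x=%.4f y + %.4f'%tuple(f), 'yaw',-np.degrees(np.arctan(f[0])),np.std(W[:,0]-np.polyval(f,W[:,1])))
# fork ear top
m=(np.abs(P[...,2]-.17)<.0035)&(np.mgrid[0:384,0:512][1]>300)&(np.mgrid[0:384,0:512][1]<340); m[:200]=0;m[245:]=0
v,u=np.where(m); print('ear',u.min(),u.max(),v.min(),v.max(),np.median(P[m][:,2]),P[m].mean(0))
m=(P[...,2]>.188)&(P[...,2]<.205)&(g<70); m[:, :200]=0; m[:,250:]=0; m[:225]=0;m[252:]=0
v,u=np.where(m); print('tab',u.min(),u.max(),v.min(),v.max(),np.nanmean(P[m],0),np.nanmedian(P[m],0))
# hole
sub=g[215:232,312:332]; cv2.imwrite('/tmp/a.png',sub); print(sub)
"
```

```text
strip 247 185 251 [[0.5865, -0.0317, 0.175], [0.6008, 0.0436, 0.175]]
strip 249 185 251 [[0.5889, -0.0324, 0.175], [0.6033, 0.0431, 0.175]]
strip 251 185 251 [[0.5914, -0.033, 0.175], [0.6058, 0.0426, 0.175]]
front edge x=0.1901 y + 0.5857 yaw -10.765494724927144 0.00043147777893975665
ear 301 337 207 244 0.1692535037707525 [0.59060447 0.12453091 0.16930493]
tab 214 232 233 245 [0.57700621 0.01837816 0.194194  ] [0.57652253 0.01832674 0.19485175]
[[ 99  98 100  99  97  97  98  99  99  98  98  97  96  94  98  99 100  98
   97  97]
 [ 99  99 100 100  96  97 100 100 100  97  96  97  99  98  99 101 101  98
   97  97]
 [100  98  99  97  96  97  97  87  80  73  75  86  87  92  98 101  99  98
   95  98]
 [ 98 100  97 100  95  86  83  80  72  59  52  55  66  78  91 100 100  99
   96  99]
 [ 99  99 100  96  86  79  76  78  73  56  49  51  56  75  85  93 100  97
   96  99]
 [ 99  99  99  92  80  77  80  81  71  58  53  52  65  67  75  92  97  96
   97  99]
 [ 99  98  98  89  77  78  77  82  73  59  51  52  66  69  68  81  93  98
   98  98]
 [ 99  97  94  82  78  77  79  80  67  54  54  53  65  66  61  79  94  97
   97 100]
 [101  98  94  81  78  77  79  80  68  55  54  55  65  61  62  82  92  96
   98  99]
 [ 99 100  93  85  77  78  79  83  73  58  53  54  58  53  67  86  93  98
   98  98]
 [ 99 100  96  87  70  66  67  66  62  55  55  56  56  58  75  88  95  98
   97 100]
 [ 98  97 100  91  74  59  57  59  59  58  59  56  67  79  85  94  96  97
   97  99]
 [ 98  97  98  93  83  72  64  60  57  59  62  66  79  84  90  97 100  96
   99  99]
 [ 98 100  99  98  93  86  79  82  77  72  72  75  84  86  96 100  98  95
   96  99]
 [100  99  99  97  95  98  96  90  84  85  88  89  95  98 101 102  98  94
   95  99]
 [ 99  98  99  96  97  98  98 100  96  96  98  96  99  97 100 102 100  96
   96  98]
 [ 98  99  99  95  95  98 100  99  97 100  96  97  96  98 102 102  97  95
   99 101]]
```

Request:
jog_arm(
  deltas=[
    [0,0,0,-1.8,-2.6,1.0,0],
    [0,0,0,-1.8,-2.6,1.0,0],
    [0,0,0,-1.8,-2.7,1.0,0],
    [0,0,0,0,0,3.5,0],
    [0,0,0,0,0,3.5,0],
    [0,0,0,0,0,3.0,0],
    [0,0,0,0,0,0,0],
    [0,0,0,0,1.0,0,0],
    [0,0,0,0,1.0,0,0],
    [0,0,0,0,1.0,0,0],
    [0,0,0,0,1.0,0,0],
  ],
)

```text
t: 2.78
tool_pos: [0.5769, 0.0245, 0.2061]
tool_rot: [0.288, 3.124, -0.001]
contact_force: [-1.4, -2.6, -0.5]
opening: -0.0
```

Request:
jog_arm(
  deltas=[
    [0,0,0,0,1.0,0,0],
    [0,0,0,0,1.0,0,0],
    [0,0,0,0,1.0,0,0],
    [0,0,0,0,0.6,0,0],
  ],
)

```text
t: 3.12
tool_pos: [0.5831, 0.06, 0.2043]
tool_rot: [0.288, 3.126, 0.001]
contact_force: [-0.0, -1.5, 2.7]
opening: 0.0001
```

```bash
cat >> h.py <<'E'
YB=-10.77; S=np.array([.5886,.0151,.145]); _a=np.radians(YB); B=np.array([[np.cos(_a),-np.sin(_a),0],[np.sin(_a),np.cos(_a),0],[0,0,1]])
def sl(p): return (np.array(p)-S)@B
def ws(p): return S+B@np.array(p)
E
python3 -c "
from h import *
o,b,d=snap('top'); print(sl(o['tool_pos']).round(4),o['contact_force'])
P=heightmap(d,'top'); Q=(P-S)@B
g=b.max(2); m=(np.abs(Q[...,2]-.051)<.006)&(np.abs(Q[...,0]+.012)<.02)&(np.abs(Q[...,1])<.13); v,u=np.where(m); print(len(u),u.min(),u.max(),v.min(),v.max(),Q[m].min(0),Q[m].max(0))
z=np.load('w1.npz'); print('hole',onplane([[321,223]],.17,'wrist',dict(tool_pos=z['p'],tool_rot=z['r'])))
"
```

```text
[-0.0138  0.043   0.0593] [-0.03020843 -1.53942762  2.71631511]Traceback (most recent call last):
  File "<string>", line 5, in <module>
    g=b.max(2); m=(np.abs(Q[...,2]-.051)<.006)&(np.abs(Q[...,0]+.012)<.02)&(np.abs(Q[...,1])<.13); v,u=np.where(m); print(len(u),u.min(),u.max(),v.min(),v.max(),Q[m].min(0),Q[m].max(0))
                                                                                                                                 ~~~~~^^
    return umr_minimum(a, axis, None, out, keepdims, initial, where)
ValueError: zero-size array to reduction operation minimum which has no identity
```

Request:
jog_arm(
  deltas=[
    [0,0,0,0,0.5,0,0],
    [0,0,0,0,0.5,0,0],
    [0,0,0,0,0,0,0],
  ],
)

```text
t: 3.42
tool_pos: [0.5842, 0.0691, 0.203]
tool_rot: [-0.289, -3.128, -0.001]
contact_force: [-0.1, -0.3, -0.2]
opening: -0.0001
```

Request:
jog_arm(
  deltas=[
    [0,0,0,0,0.5,0,0],
    [0,0,0,0,0,0,0],
  ],
)

```text
t: 3.58
tool_pos: [0.5844, 0.07, 0.2031]
tool_rot: [-0.291, -3.126, 0.014]
contact_force: [-3.4, -13.1, 2.8]
opening: 0.0003
```

Request:
jog_arm(
  deltas=[
    [0,0,0,0,0.5,0,0],
    [0,0,0,0,0,0,0],
  ],
)

```text
t: 3.75
tool_pos: [0.5845, 0.0706, 0.2031]
tool_rot: [-0.293, -3.123, 0.029]
contact_force: [-8.2, -26.5, 5.8]
opening: 0.0001
```

Request:
jog_arm(
  deltas=[
    [0,0,0,0,-3.0,-0.4,0],
    [0,0,0,1.6,-1.0,-1.3,0],
    [0,0,0,2.9,-1.4,0,0.75],
    [0,0,0,2.9,-1.4,0,0.75],
    [0,0,0,3,-1.2,0,0.75],
    [0,0,0,0,0,0,0.75],
    [0,0,0,0,0,0,0.75],
    [0,0,0,0,0,0,0.75],
  ],
)

```text
t: 4.42
tool_pos: [0.4694, 0.0187, 0.2206]
tool_rot: [0.29, 3.127, 0.001]
contact_force: [0.0, -0.3, -0.1]
opening: 0.0641
```

```bash
python3 -c "
from h import *
o,im,d=snap('wrist'); np.savez('w2.npz',im=im,d=d,p=o['tool_pos'],r=o['tool_rot'])
cv2.imwrite('pics/w2.png',cv2.resize(im[:,:,::-1],(768,576)))
print(o['t'],o['tool_pos'],sl(o['tool_pos']),o['contact_force'],o['opening'])
for w in wallets(im,'wrist',o,amin=1000,amax=12000):print(*w)
P=heightmap(d,'wrist',o);print('table',np.nanmedian(P[20:100,180:340,2]))
print('slot px',proj([ws(p) for p in([0,-.031,.0085],[0,.031,.0085],[0,.031,-.0085],[0,-.031,-.0085])],'wrist',o)*1.5)
_,b,_=snap('top')
for w in wallets(b):print(*w)
"
```

```text
4.4167 [0.46941011 0.01868656 0.22056496] [-0.1177606  -0.01874927  0.07556496] [ 0.04452897 -0.28918626 -0.13676389] 0.06412420718649381
[465. 243.] 620.0 283.4 161 73 16.9
[108. 191.] 457.3 -178.1 89 61 10.5
[259. 174.] 471.3 14.3 90 55 -15.3
[385. 157.] 479.1 170.2 89 58 -17.5
table -0.0005981424803200852
slot px [[371.75968198 512.18080595]
 [479.44299021 512.34215328]
 [473.70038419 490.0343627 ]
 [373.12769011 489.86707222]]
[392. 231.] 427.1 -408.6 91 77 -78.2
[141. 222.] 439.7 377.7 87 55 11.1
[320. 220.] 458.9 -181.3 88 55 10.3
[206. 210.] 481.0 169.6 87 58 -17.0
[423. 192.] 552.4 -509.7 118 60 -89.1
[359. 169.] 619.9 -304.3 88 55 -8.1
[399. 156.] 664.4 -433.5 77 57 -65.9
[110. 154.] 655.5 485.1 102 43 2.9
[183. 123.] 754.5 253.7 90 70 46.4
[250.  88.] 871.0 43.5 102 36 -89.2
```

View pics/w2.png

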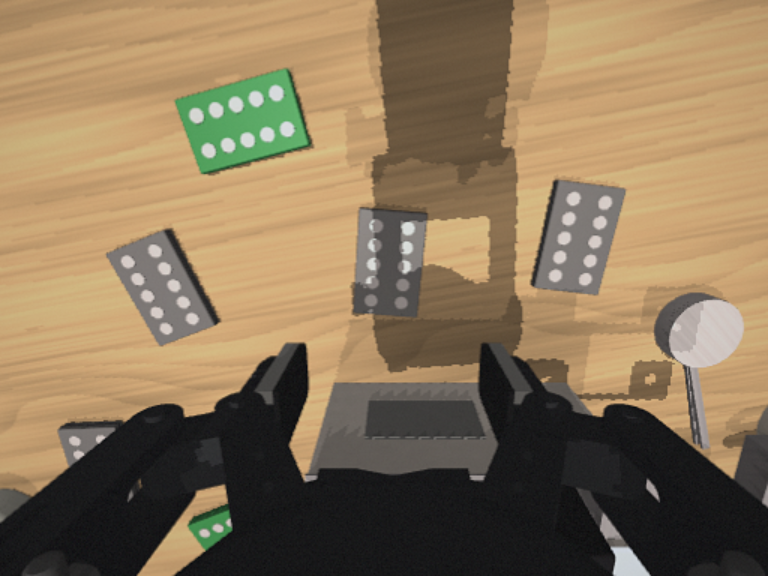

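```bash
python3 -c "
from h import *
go([.4361,.0239,.030],-15.4)
z=np.load('w2.npz');o=dict(tool_pos=z['p'],tool_rot=z['r']);P=heightmap(z['d'],'wrist',o)
# finger tip pts in tool coords
T=(P-z['p'])@R.from_rotvec(z['r']).as_matrix()
for x0,x1 in((175,206),(318,355)):
  q=T[225:275,x0:x1].reshape(-1,3); q=q[(np.abs(q[:,0])<.02)&(q[:,2]<.05)]; print(q.min(0),q.max(0))
"
```

```text
yaw0 -10.6 turn 0.084  x 3.40 y -0.40 z 19.07  tilt 0.001
[-0.01061644 -0.04571867 -0.03286644] [ 0.01344821 -0.03165573  0.01774011]
[-0.01036517  0.03051303 -0.03303548] [0.0133108  0.0447753  0.01761472]
```

Request:
jog_arm(
  deltas=[
    [0,0,0.084,1.5,-0.2,0,0.8],
    [0,0,0,1.9,-0.2,2,0.8],
    [0,0,0,0,0,4,0.8],
    [0,0,0,0,0,4,0.8],
    [0,0,0,0,0,4,0.8],
    [0,0,0,0,0,3,0.8],
    [0,0,0,0,0,2,0.8],
    [0,0,0,0,0,0.8,0.8],
    [0,0,0,0,0,0,0.8],
  ],
)

```text
t: 5.27
tool_pos: [0.434, 0.0229, 0.0202]
tool_rot: [-0.42, -3.108, -0.0]
contact_force: [-0.4, 0.0, 0.7]
opening: 0.0682
```

```bash
python3 -c "
from h import *
o,im,d=snap('wrist'); go([.4361,.0239,.021],-15.4); print(o['contact_force'],o['opening'])
cv2.imwrite('pics/w3.png',im[:,:,::-1])"
```

```text
yaw0 -15.4 turn 0.000  x -0.04 y 0.14 z 0.10  tilt 0.002
[-0.41848327  0.01252986  0.740264  ] 0.06822911412193872
```

View pics/w3.png

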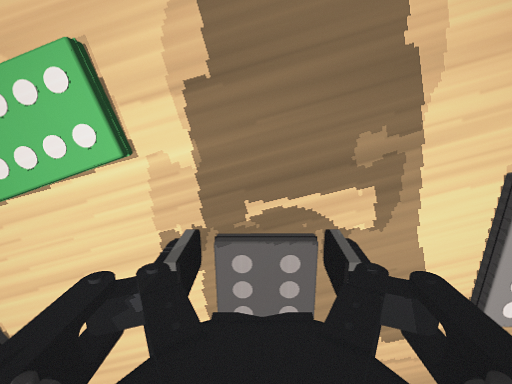

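Request:
jog_arm(
  deltas=[
    [0,0,0,0,0.1,0,0.5],
    [0,0,0,0,0,0,0.5],
    [0,0,0,0,0,0,0.5],
    [0,0,0,0,0,0,0.5],
  ],
  grip_force=40,
)

```text
t: 5.65
tool_pos: [0.4374, 0.0234, 0.0244]
tool_rot: [0.42, 3.109, 0.0]
contact_force: [0.5, -0.1, 5.1]
opening: 0.0542
```

```bash
python3 -c "
from h import *
o=ctrl.get_obs(); print(o['tool_pos'],o['opening'])
go(ws([-.12,0,.0]),YB)"
```

```text
[0.43739339 0.02336059 0.02442428] 0.05419623704094013
yaw0 -15.4 turn -0.081  x -3.01 y 2.01 z -12.06  tilt 0.005
```

Request:
jog_arm(
  deltas=[
    [0,0,0,0,0,-2,0.5],
    [0,0,0,0,0,-4,0.5],
    [0,0,0,0,0,-4,0.5],
    [0,0,-0.081,0,2.0,-4,0.5],
    [0,0,0,-3.0,0,0,0.5],
    [0,0,0,0,0,0,0.5],
  ],
)

```text
t: 6.15
tool_pos: [0.4748, 0.0355, 0.1646]
tool_rot: [0.293, 3.117, -0.0]
contact_force: [0.1, 0.4, -1.9]
opening: 0.0543
```

```bash
python3 -c "
from h import *
o,im,d=snap('wrist'); print(sl(o['tool_pos']),o['opening'],o['contact_force'])
cv2.imwrite('pics/w4.png',im[:,:,::-1])
go(ws([-.105,0,.0184]),YB)"
```

```text
[-0.11565298 -0.00119656  0.01961143] 0.05431194897422417 [ 0.13906261  0.4239809  -1.86655254]
yaw0 -10.8 turn 0.000  x -1.36 y 0.15 z -0.14  tilt 0.004
```

View pics/w4.png

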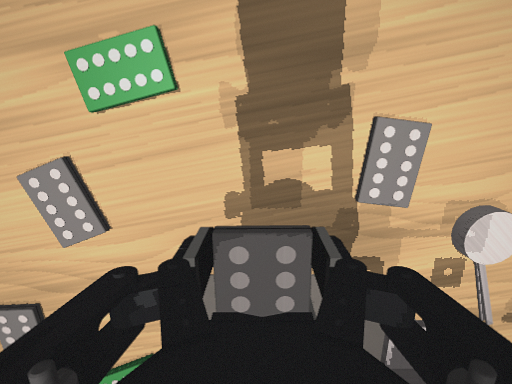

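Request:
jog_arm(
  deltas=[
    [0,0,0,0,0,0,0.5],
    [0,0,0,0,0,0,0.5],
  ],
)

```text
t: 6.37
tool_pos: [0.4685, 0.0359, 0.1584]
tool_rot: [-0.295, -3.125, 0.0]
contact_force: [-0.4, -0.5, -1.5]
opening: 0.0543
```

```bash
cat >> h.py <<'E'
def held():
    o,im,d=snap('wrist'); P=heightmap(d,'wrist',o); Q=(P-S)@B; t=sl(o['tool_pos'])
    q=Q[232:312,222:304].reshape(-1,3); q=q[np.abs(q[:,2])<.03]; A=np.c_[q[:,:2],np.ones(len(q))]; f=np.linalg.lstsq(A,q[:,2],rcond=None)[0]
    print('tcp sl',t.round(4),'wallet top z mean %.4f pitch %.3f roll %.3f rear x-tcp %.4f z_c at face %.4f'%(q[:,2].mean(),f[0],f[1],np.percentile(q[:,0],1)-t[0],np.percentile(q[:,2],50)-.006),'F',np.round(o['contact_force'],1),o['t'])
    m=(q[:,0]>t[0]-.005);print('y range',np.percentile(q[:,1],[1,99]))
E
python3 -c "
from h import *
held(); go(ws([-.105,0,.0184]),YB)"
```

```text
tcp sl [-0.1219 -0.002   0.0134] wallet top z mean 0.0001 pitch -0.006 roll -0.000 rear x-tcp -0.0086 z_c at face -0.0059 F [-0.4 -0.5 -1.5] 6.3667
y range [-0.02499958  0.02060072]
yaw0 -10.8 turn 0.000  x -1.69 y 0.20 z -0.51  tilt 0.003
```

Request:
jog_arm(
  deltas=[
    [0,0,0,-1.6,0.2,-0.55,0.5],
    [0,0,0,0,0,0,0.5],
    [0,0,0,0,0,0,0.5],
    [0,0,0,0,0,0,0.5],
  ],
)

```text
t: 6.75
tool_pos: [0.4849, 0.0348, 0.1643]
tool_rot: [-0.295, -3.126, 0.0]
contact_force: [-0.6, -0.1, 0.1]
opening: 0.0544
```

```bash
python3 -c "
from h import *
held(); go(ws([-.075,0,.019]),YB)"
```

```text
tcp sl [-0.1055  0.      0.0193] wallet top z mean 0.0061 pitch -0.004 roll -0.000 rear x-tcp -0.0086 z_c at face 0.0001 F [-0.6 -0.1  0.1] 6.75
y range [-0.02299942  0.02266261]
yaw0 -10.8 turn 0.000  x -3.05 y -0.01 z 0.04  tilt 0.001
```

Request:
jog_arm(
  deltas=[
    [0,0,0,-1.5,0,0,0.5],
    [0,0,0,-1.5,0,0,0.5],
    [0,0,0,-0.5,0,0,0.5],
    [0,0,0,0,0,0,0.5],
  ],
)

```text
t: 7.13
tool_pos: [0.5204, 0.0281, 0.1649]
tool_rot: [-0.295, -3.127, 0.0]
contact_force: [-1.0, -0.7, -0.6]
opening: 0.0542
```

Request:
jog_arm(
  deltas=[
    [0,0,0,-1.0,0,0,0.5],
    [0,0,0,0,0,0,0.5],
  ],
)

```text
t: 7.3
tool_pos: [0.5306, 0.0263, 0.1651]
tool_rot: [0.295, 3.127, -0.0]
contact_force: [0.6, -0.3, 0.0]
opening: 0.0542
```

Request:
jog_arm(
  deltas=[
    [0,0,0,-1.2,0,0,0.5],
    [0,0,0,-1.2,0,0,0.5],
    [0,0,0,-0.8,0,0,0.5],
    [0,0,0,0,0,0,0.5],
  ],
)

```text
t: 7.63
tool_pos: [0.5623, 0.0202, 0.1652]
tool_rot: [0.295, 3.127, -0.0]
contact_force: [-0.6, 1.0, -0.0]
opening: 0.0543
```

Request:
jog_arm(
  deltas=[
    [0,0,0,-0.4,0,0,0.5],
    [0,0,0,-0.2,0,0,0.5],
    [0,0,0,0,0,0,0.5],
  ],
)

```text
t: 7.88
tool_pos: [0.5673, 0.0193, 0.165]
tool_rot: [-0.295, -3.128, -0.0]
contact_force: [-0.5, -0.8, -0.2]
opening: 0.0544
```

Request:
jog_arm(
  deltas=[
    [0,0,0,-0.3,0,0,0.5],
    [0,0,0,0,0,0,0.5],
    [0,0,0,0,0,0,0.75],
    [0,0,0,0,0,0,0.75],
    [0,0,0,1.5,0,0,0.75],
    [0,0,0,2,0,0,0.75],
    [0,0,0,0.8,0,0,0.75],
    [0,0,0,0,0,0.4,0],
    [0,0,0,0,0,0,0],
    [0,0,0,0,0,0,0],
    [0,0,0,0,0,0,0],
    [0,0,0,0,0,0,0],
  ],
)

```text
t: 8.88
tool_pos: [0.5287, 0.0266, 0.1612]
tool_rot: [0.295, 3.127, -0.0]
contact_force: [-0.5, -0.6, 0.1]
opening: 0.0031
```

```bash
python3 -c "
from h import *
o,im,d=snap('wrist'); print(sl(o['tool_pos']),o['opening'],o['contact_force'])
cv2.imwrite('pics/w5.png',im[:,:,::-1])"
```

```text
[-0.06097762  0.00014419  0.01621567] 0.003143170926560131 [-0.53355041 -0.64029105  0.07135336]
```

View pics/w5.png

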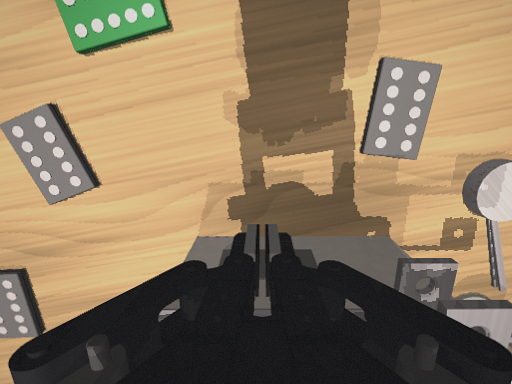

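Request:
jog_arm(
  deltas=[
    [0,0,0,-1.5,0,0,0],
    [0,0,0,-1.0,0,0,0],
    [0,0,0,-0.8,0,0,0],
    [0,0,0,-0.8,0,0,0],
    [0,0,0,0,0,0,0],
  ],
)

```text
t: 9.35
tool_pos: [0.5653, 0.0197, 0.1575]
tool_rot: [-0.293, -3.115, -0.001]
contact_force: [-7.2, 1.2, -3.2]
opening: 0.0
```

Request:
jog_arm(
  deltas=[
    [0,0,0,-0.5,0,0,0],
    [0,0,0,-0.4,0,0,0],
    [0,0,0,0,0,0,0],
  ],
)

```text
t: 9.6
tool_pos: [0.5703, 0.0187, 0.1542]
tool_rot: [-0.292, -3.105, -0.002]
contact_force: [-13.9, 2.7, -7.0]
opening: -0.0003
```

```bash
python3 -c "
from h import *
o=ctrl.get_obs(); print(sl(o['tool_pos']),o['opening'],o['contact_force'])"
```

```text
[-0.01867714  0.00015447  0.00923592] -0.00026482116300056497 [-13.86714953   2.70169861  -6.99841163]
```

Request:
jog_arm(
  deltas=[
    [0,0,0,3.4,0,0,0],
    [0,0,0,0,0,-2.8,0],
    [0,0,0,0,0,-2.7,0],
    [0,-0.112,0,0,0,0,0],
    [0,-0.112,0,0,0,0,0],
    [0,-0.112,0,0,0,0,0],
    [0,-0.112,0,0,0,0,0],
    [0,-0.112,0,0,0,0,0],
    [0,-0.112,0,0,0,0,0],
    [0,-0.113,0,0,0,0,0],
    [0,0,0,0,0,0,0],
    [0,0,0,0,0,0,0],
  ],
)

```text
t: 10.6
tool_pos: [0.5428, 0.024, 0.2146]
tool_rot: [0.221, 2.352, -0.092]
contact_force: [-0.2, 0.4, 0.2]
opening: -0.0
```

```bash
python3 -c "
from h import *
o,im,d=snap('wrist'); print(sl(o['tool_pos']),o['opening'],o['contact_force'])
np.savez('w6.npz',im=im,d=d,p=o['tool_pos'],r=o['tool_rot'])
cv2.imwrite('pics/w6.png',im[:,:,::-1]); print('slot px',proj([ws(p) for p in([0,-.031,.0085],[0,.031,.0085],[0,.031,-.0085],[0,-.031,-.0085])],'wrist',o))"
```

```text
[-0.04663569  0.00017505  0.06957811] -3.0238800608518843e-05 [-0.2171229   0.42469257  0.21297318]
slot px [[222.01941167 197.1479749 ]
 [302.7033255  197.18173272]
 [301.10075201 178.49103371]
 [223.58759264 178.45399758]]
```

View pics/w6.png

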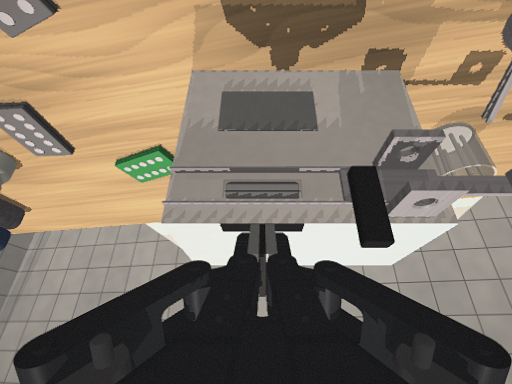

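```bash
python3 -c "
from h import *
z=np.load('w6.npz'); o=dict(tool_pos=z['p'],tool_rot=z['r']); P=(heightmap(z['d'],'wrist',o)-S)@B
for v in range(166,206,3): print(v,[tuple((P[v,u,[0,2]]*1000).round().astype(int)) for u in (200,235,262,290,320)], z['im'][v,262])
cv2.imwrite('pics/w6c.png',cv2.resize(z['im'][150:225,160:360,::-1],None,fx=4,fy=4,interpolation=cv2.INTER_CUBIC))"
```

```text
166 [(np.int64(-5), np.int64(-17)), (np.int64(-5), np.int64(-17)), (np.int64(-5), np.int64(-17)), (np.int64(-5), np.int64(-17)), (np.int64(-6), np.int64(-17))] [124 118 114]
169 [(np.int64(-3), np.int64(-15)), (np.int64(-3), np.int64(-16)), (np.int64(-4), np.int64(-15)), (np.int64(-3), np.int64(-16)), (np.int64(-3), np.int64(-15))] [85 82 81]
172 [(np.int64(1), np.int64(-15)), (np.int64(1), np.int64(-16)), (np.int64(2), np.int64(-16)), (np.int64(2), np.int64(-16)), (np.int64(2), np.int64(-16))] [95 90 88]
175 [(np.int64(2), np.int64(-13)), (np.int64(3), np.int64(-14)), (np.int64(1), np.int64(-13)), (np.int64(2), np.int64(-13)), (np.int64(1), np.int64(-13))] [138 130 123]
178 [(np.int64(2), np.int64(-10)), (np.int64(2), np.int64(-10)), (np.int64(2), np.int64(-10)), (np.int64(3), np.int64(-11)), (np.int64(2), np.int64(-10))] [139 132 125]
181 [(np.int64(1), np.int64(-7)), (np.int64(4), np.int64(-9)), (np.int64(5), np.int64(-9)), (np.int64(5), np.int64(-9)), (np.int64(3), np.int64(-8))] [110 105 100]
184 [(np.int64(1), np.int64(-4)), (np.int64(-8), np.int64(2)), (np.int64(-9), np.int64(
[... 512 characters left out ...]
8)), (np.int64(2), np.int64(4))] [120 116 114]
196 [(np.int64(2), np.int64(6)), (np.int64(-4), np.int64(10)), (np.int64(-3), np.int64(9)), (np.int64(-3), np.int64(9)), (np.int64(2), np.int64(6))] [77 74 74]
199 [(np.int64(2), np.int64(9)), (np.int64(2), np.int64(9)), (np.int64(2), np.int64(9)), (np.int64(1), np.int64(9)), (np.int64(2), np.int64(9))] [141 134 126]
202 [(np.int64(-5), np.int64(15)), (np.int64(-5), np.int64(15)), (np.int64(-5), np.int64(15)), (np.int64(-6), np.int64(16)), (np.int64(-5), np.int64(15))] [143 137 136]
205 [(np.int64(1), np.int64(15)), (np.int64(-1), np.int64(16)), (np.int64(0), np.int64(15)), (np.int64(-1), np.int64(16)), (np.int64(0), np.int64(15))] [154 147 146]
```

View pics/w6c.png

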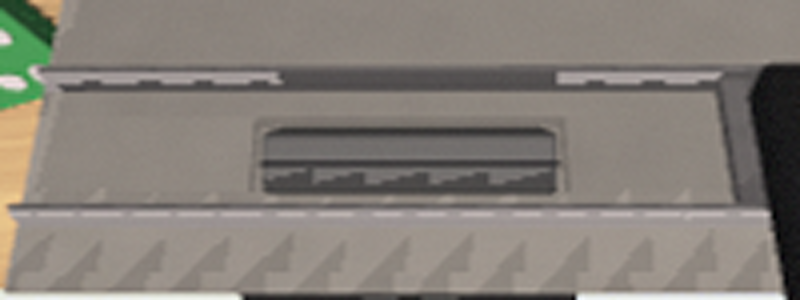

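Request:
jog_arm(
  deltas=[
    [0,0,0,1.65,0,2.2,0],
    [0,0,0,1.6,0,2.15,0],
    [0,0,0,0,0,0,0],
    [0,0,0,-0.22,0,0.49,0],
    [0,0,0,-0.22,0,0.49,0],
    [0,0,0,-0.22,0,0.49,0],
    [0,0,0,-0.22,0,0.49,0],
    [0,0,0,0,0,0,0],
  ],
)

```text
t: 11.32
tool_pos: [0.5725, 0.0184, 0.1559]
tool_rot: [0.221, 2.347, -0.092]
contact_force: [-0.2, -0.8, -0.0]
opening: 0.0001
```

```bash
python3 -c "
from h import *
o=ctrl.get_obs(); print(sl(o['tool_pos']),o['contact_force'])"
```

```text
[-0.01637733  0.00020118  0.01089855] [-0.18924395 -0.76209152 -0.0472088 ]
```

Request:
jog_arm(
  deltas=[
    [0,0,0,0.9,0,-2,0],
    [0,0,0,-1.6,0,-2.2,0.75],
    [0,0,0,-1.65,0,-2.1,0.75],
    [0,0,0,0,0,0,0.75],
  ],
)

```text
t: 11.65
tool_pos: [0.5466, 0.024, 0.2247]
tool_rot: [0.22, 2.335, -0.09]
contact_force: [0.9, -1.4, 2.0]
opening: 0.0356
```

```bash
cat >> h.py <<'E'
def slotlook(n=None):
    o,im,d=snap('wrist',n); P=(heightmap(d,'wrist',o)-S)@B; print('tcp',sl(o['tool_pos']).round(4),o['t'],o['opening'])
    for y in (-.02,0,.02):
        out=[]
        for z in (-.007,-.004,0,.004,.007):
            u,v=proj([ws([.002,y,z])],'wrist',o)[0].round().astype(int); out.append(tuple((P[v,u]*1000).round().astype(int).tolist()))
        print(out)
    return o,im,d
E
python3 -c "
from h import *
slotlook('w7.png'); _,b,_=snap('top')
for w in wallets(b):print(*w)"
```

```text
tcp [-0.043   0.0009  0.0797] 11.65 0.03556765848041079
[(118, -33, -84), (118, -33, -80), (117, -33, -73), (118, -33, -67), (118, -33, -63)]
[(118, 0, -85), (118, 0, -80), (117, 0, -73), (118, 0, -67), (118, 0, -63)]
[(5, 20, -10), (118, 33, -80), (117, 32, -73), (117, 33, -67), (117, 33, -62)]
[258. 271.] 297.6 4.9 98 22 1.1
[392. 231.] 427.1 -409.0 92 76 -78.5
[141. 222.] 439.7 377.5 87 55 11.2
[320. 220.] 459.1 -181.1 89 55 10.2
[423. 192.] 552.4 -509.7 118 60 -89.1
[359. 172.] 611.3 -302.3 88 55 -8.2
[399. 156.] 664.8 -433.5 76 58 -62.9
[110. 154.] 655.5 485.1 102 43 2.9
[183. 123.] 755.3 254.6 88 70 46.4
[250.  88.] 871.0 43.5 102 36 -89.2
```

Request:
jog_arm(
  deltas=[
    [0,0,0,2.1,0,-2.1,0.8],
    [0,0.112,0,0,1.9,0,0.8],
    [0,0.112,0,0,1.9,0,0.8],
    [0,0.112,0,0,1.9,0,0.8],
    [0,0.112,0,0,2,0,0.8],
    [0,0.112,0,0,2,0,0.8],
    [0,0.112,0,0,2,0,0.8],
    [0,0.113,0,0,1.9,0,0.8],
    [0,0,0,3.2,0,2,0.8],
    [0,0,0,3.2,0,2,0.8],
    [0,0,0,3.2,0,2,0.8],
    [0,0,0.112,0,0,3,0.8],
  ],
)

```text
t: 12.75
tool_pos: [0.4422, 0.1819, 0.1241]
tool_rot: [-0.468, -3.104, 0.0]
contact_force: [0.2, -0.4, -0.2]
opening: 0.0685
```

Request:
jog_arm(
  deltas=[
    [0,0,0,0,0,2.5,0.8],
    [0,0,0,0,0,0,0.8],
    [0,0,0,0,0,0,0.8],
    [0,0,0,0,0,0,0.8],
  ],
)

```text
t: 13.08
tool_pos: [0.4465, 0.181, 0.1018]
tool_rot: [0.469, 3.105, 0.0]
contact_force: [-0.2, 0.1, 1.2]
opening: 0.0684
```

```bash
sed -i 's/S=np.array(\[.5886,.0151,.145\])/S=np.array([.5905,.0147,.145])/' h.py; cat >> h.py <<'E'
def near(k=0.037):
    o,im,d=snap('wrist'); W=[w for w in wallets(im,'wrist',o,amin=1500,amax=30000) if 75<w[3]<100 and 46<w[4]<66]
    p=o['tool_pos']
    for w in W:
        if np.hypot(w[1]/1e3-p[0],w[2]/1e3-p[1])<.12:
            a=np.radians(w[5]); print(*w); go([w[1]/1e3-k*np.cos(a),w[2]/1e3-k*np.sin(a),.0235],w[5])
    print(p,o['opening'],o['t'])
E
python3 -c "
from h import *
near(); go([.4446,.1811,.0235],-17.2)"
```

```text
[265. 236.] 478.3 173.0 92 55 -17.5
yaw0 -17.2 turn 0.006  x 0.49 y 0.16 z 7.92  tilt 0.003
[0.4465311  0.18096301 0.10181349] 0.06839377042032564 13.0833
yaw0 -17.2 turn 0.000  x 0.25 y -0.08 z 7.92  tilt 0.003
```

Request:
jog_arm(
  deltas=[
    [0,0,0,0.3,0.05,3.5,0.8],
    [0,0,0,0,0,3,0.8],
    [0,0,0,0,0,1.35,0.8],
    [0,0,0,0,0,0,0.8],
    [0,0,0,0,0,0,0.5],
    [0,0,0,0,0,0,0.5],
    [0,0,0,0,0,0,0.5],
    [0,0,0,0,0,0,0.5],
    [0,0,0,0,0,-4,0.5],
    [0,0,0,0,0,-4,0.5],
    [0,0,0,0,0,-4,0.5],
    [0,0,0,0,0,-2,0.5],
  ],
)

```text
t: 14.13
tool_pos: [0.4455, 0.1829, 0.1689]
tool_rot: [0.468, 3.098, 0.005]
contact_force: [1.0, 0.5, -0.3]
opening: 0.0542
```

```bash
python3 -c "
from h import *
print(ctrl.get_obs()['opening'],ctrl.get_obs()['tool_pos']); go(ws([-.12,0,.019]),-10.8)"
```

```text
0.05418430336057819 [0.445465   0.18291811 0.16894417]
yaw0 -17.2 turn -0.111  x -5.40 y -13.81 z 0.49  tilt 0.009
```

Request:
jog_arm(
  deltas=[
    [0,0,-0.111,0,0,0,0.5],
    [0,0,0,0,-3.5,0,0.5],
    [0,0,0,0,-3.5,0,0.5],
    [0,0,0,0,-3.5,0,0.5],
    [0,0,0,-2.5,-3.3,0,0.5],
    [0,0,0,-2.5,0,0,0.5],
    [0,0,0,0,0,0,0.5],
    [0,0,0,0,0,0,0.5],
    [0,0,0,0,0,0,0.5],
  ],
)

```text
t: 14.88
tool_pos: [0.4659, 0.0376, 0.1627]
tool_rot: [-0.296, -3.128, -0.0]
contact_force: [-1.5, 0.1, 0.3]
opening: 0.0545
```

```bash
python3 -c "
from h import *
held(); go(ws([-.108,0,.019]),-10.8)"
```

```text
tcp sl [-0.1267 -0.0008  0.0177] wallet top z mean 0.0045 pitch 0.013 roll -0.000 rear x-tcp -0.0072 z_c at face -0.0013 F [-1.5  0.1  0.3] 14.8833
y range [-0.02374613  0.02179893]
yaw0 -10.8 turn 0.001  x -1.89 y 0.05 z -0.15  tilt 0.000
```

Request:
jog_arm(
  deltas=[
    [0,0,0,-2,0.08,-0.15,0.5],
    [0,0,0,-1.5,0,0,0.5],
    [0,0,0,-1,0,0,0.5],
    [0,0,0,-1,0,0,0.5],
    [0,0,0,-0.5,0,0,0.5],
    [0,0,0,0,0,0,0.5],
  ],
)

```text
t: 15.43
tool_pos: [0.5257, 0.0271, 0.1639]
tool_rot: [-0.295, -3.128, 0.0]
contact_force: [-0.4, 0.5, 0.9]
opening: 0.0543
```

```bash
python3 -c "
from h import *
o=ctrl.get_obs(); print(sl(o['tool_pos']),o['contact_force'])"
```

```text
[-6.60018258e-02  3.27523049e-05  1.88885138e-02] [-0.37609407  0.48131857  0.88459015]
```

Request:
jog_arm(
  deltas=[
    [0,0,0,-1.5,0,0,0.5],
    [0,0,0,-1.5,0,0,0.5],
    [0,0,0,-1,0,0,0.5],
    [0,0,0,-0.5,0,0,0.5],
    [0,0,0,0,0,0,0.5],
    [0,0,0,0,0,0,0.75],
    [0,0,0,0,0,0,0.75],
    [0,0,0,1.5,0,0,0.75],
    [0,0,0,3,0,0,0.75],
    [0,0,0,0.2,0,0.5,0],
  ],
)

```text
t: 16.27
tool_pos: [0.52, 0.0281, 0.1585]
tool_rot: [-0.295, -3.125, -0.0]
contact_force: [-0.7, -0.6, -1.5]
opening: 0.0536
```

Request:
jog_arm(
  deltas=[
    [0,-0.112,0,0,0,0,0],
    [0,-0.112,0,0,0,0,0],
    [0,-0.112,0,0,0,0,0],
    [0,-0.112,0,0,0,0,0],
    [0,-0.112,0,0,0,0,0],
    [0,-0.112,0,0,0,0,0],
    [0,-0.113,0,0,0,0,0],
    [0,0,0,0,0,0,0],
  ],
)

```text
t: 16.93
tool_pos: [0.5187, 0.0279, 0.153]
tool_rot: [0.221, 2.354, -0.093]
contact_force: [-2.0, 0.2, -2.1]
opening: -0.0001
```

Request:
jog_arm(
  deltas=[
    [0,0,0,-0.35,0,0.49,0],
    [0,0,0,-0.35,0,0.49,0],
    [0,0,0,-0.35,0,0.49,0],
    [0,0,0,-0.35,0,0.49,0],
    [0,0,0,0,0,0,0],
  ],
)

```text
t: 17.35
tool_pos: [0.5487, 0.0222, 0.156]
tool_rot: [0.223, 2.348, -0.092]
contact_force: [0.8, -0.3, -0.1]
opening: 0.0002
```

Request:
jog_arm(
  deltas=[
    [0,0,0,-0.35,0,0.49,0],
    [0,0,0,-0.35,0,0.49,0],
    [0,0,0,0,0,0,0],
  ],
)

```text
t: 17.6
tool_pos: [0.5579, 0.0204, 0.151]
tool_rot: [0.223, 2.352, -0.092]
contact_force: [-0.0, -0.1, -2.2]
opening: 0.0002
```

```bash
python3 -c "
from h import *
o=ctrl.get_obs(); print(sl(o['tool_pos']),o['contact_force'])"
```

```text
[-0.03305665 -0.00051062  0.00595444] [-0.03851898 -0.08064014 -2.16186399]
```

Request:
jog_arm(
  deltas=[
    [0,0,0,-0.4,0,0.3,0],
    [0,0,0,-0.4,0,0.3,0],
    [0,0,0,-0.33,0,0.25,0],
    [0,0,0,0,0,0,0],
  ],
)

```text
t: 17.93
tool_pos: [0.5655, 0.0184, 0.145]
tool_rot: [0.225, 2.37, -0.094]
contact_force: [-17.7, 3.2, -5.3]
opening: 0.0002
```

Request:
jog_arm(
  deltas=[
    [0,0,0,2.1,0,-2.1,0.8],
    [0,0,0,-2.1,0,-2.1,0.8],
    [0,0,0,-2.1,0,-2.1,0.8],
    [0,0,0,0,0,0,0.8],
  ],
)

```text
t: 18.27
tool_pos: [0.5459, 0.0236, 0.2225]
tool_rot: [0.221, 2.335, -0.091]
contact_force: [1.0, -0.9, 2.2]
opening: 0.048
```

```bash
python3 -c "
from h import *
slotlook('w8.png'); _,b,_=snap('top')
for w in wallets(b):
  if 80<w[3]<100: print(*w)
go([0,0,0],0)"
```

```text
tcp [-0.0455  0.0004  0.0775] 18.2667 0.04802840840316301
[(-21, -18, 7), (-21, -18, 11), (-19, -18, 13), (-18, -18, 16), (-17, -18, 18)]
[(-21, 0, 8), (-21, 0, 11), (-19, 0, 13), (-18, 0, 16), (-16, 0, 17)]
[(-22, 18, 8), (-21, 18, 11), (-19, 18, 13), (-18, 18, 16), (-17, 18, 17)]
[258. 272.] 292.8 5.8 96 22 -3.7
[392. 231.] 427.1 -408.7 91 77 -78.2
[141. 222.] 440.2 377.4 88 55 11.7
[319. 220.] 459.1 -181.4 89 55 10.3
[355. 186.] 564.8 -292.6 88 55 -7.9
[183. 124.] 754.5 253.8 90 70 46.4
yaw0 -10.9 turn -0.189  x 54.44 y -2.34 z 21.79  tilt 0.791
```

Request:
jog_arm(
  deltas=[
    [0,0,0,0,0,0,0],
    [0,0,0,0,0,0,0],
    [0,0,0,0,0,0,0],
    [0,0,0,0,0,0,0],
    [0,0,0,0,0,0,0],
  ],
)

```text
t: 18.78
tool_pos: [0.5427, 0.0235, 0.2134]
tool_rot: [0.222, 2.349, -0.092]
contact_force: [0.9, 0.2, -0.1]
opening: 0.0045
```

```bash
cat >> h.py <<'E'
def corner(*pts):
    "moves of the closed tips' leading corner through slot-frame (x,z) mm points, in tool x,z cm"
    o=ctrl.get_obs(); M=R.from_rotvec(o['tool_rot']).as_matrix(); t=sl(o['tool_pos']); X=B.T@M[:,0]; Z=B.T@M[:,2]
    c=(t-.011*X+.022*Z); print('tcp',t.round(4),'corner',c.round(4),'F',np.round(o['contact_force'],1),o['opening'])
    for p in pts:
        d=np.array([p[0]/1e3,c[1],p[1]/1e3])-c; print(p,'x %.2f z %.2f'%(100*d@X,100*d@Z)); c=c+d
E
python3 -c "
from h import *
corner((-34,22),(-28,16),(3,0))"
```

```text
tcp [-0.0486 -0.0003  0.0684] corner [-0.0253 -0.0003  0.0606] F [ 0.9  0.2 -0.1] 0.004487906743724689
(-34, 22) x 3.34 z 2.12
(-28, 16) x -0.00 z 0.85
(3, 0) x -1.07 z 3.32
```

Request:
jog_arm(
  deltas=[
    [0,0,0,3.34,0,2.12,0],
    [0,0,0,0,0,0.85,0],
    [0,0,0,0,0,0,0],
    [0,0,0,-0.2,0,0.6,0],
    [0,0,0,-0.2,0,0.6,0],
    [0,0,0,-0.2,0,0.6,0],
    [0,0,0,0,0,0,0],
  ],
)

```text
t: 19.37
tool_pos: [0.5584, 0.0205, 0.1621]
tool_rot: [0.222, 2.346, -0.092]
contact_force: [-0.7, 0.1, -1.2]
opening: -0.0
```

Request:
jog_arm(
  deltas=[
    [0,0,0,-0.2,0,0.6,0],
    [0,0,0,-0.2,0,0.6,0],
    [0,0,0,-0.07,0,0.3,0],
    [0,0,0,0,0,0,0],
  ],
)

```text
t: 19.7
tool_pos: [0.5713, 0.018, 0.1538]
tool_rot: [0.222, 2.348, -0.092]
contact_force: [-0.4, -0.2, -0.1]
opening: 0.0001
```

```bash
python3 -c "
from h import *
corner((-38,12),(-23,61))"
```

```text
tcp [-0.0195 -0.0004  0.0088] corner [ 0.0039 -0.0004  0.0011] F [-0.4 -0.2 -0.1] 0.00013457647513309012
(-38, 12) x 2.19 z -3.73
(-23, 61) x -4.52 z -2.41
```

Request:
jog_arm(
  deltas=[
    [0,0,0,2.19,0,-3.4,0],
    [0,0,0,-2.2,0,-1.3,0.8],
    [0,0,0,-2.3,0,-1.3,0.8],
    [0,0,0,0,0,0,0.8],
  ],
)

```text
t: 20.03
tool_pos: [0.5474, 0.023, 0.2189]
tool_rot: [0.221, 2.337, -0.091]
contact_force: [2.1, -0.5, 2.4]
opening: 0.0356
```

```bash
python3 -c "
from h import *
slotlook('w9.png'); _,b,_=snap('top')
for w in wallets(b):
  if 80<w[3]<100 and w[4]<60: print(*w)
"
```

```text
tcp [-0.0439  0.0001  0.0739] 20.0333 0.0355734171275256
[(116, -33, -81), (116, -32, -75), (114, -32, -67), (116, -32, -63), (0, -20, 8)]
[(115, 0, -80), (115, 0, -74), (115, 0, -68), (115, 0, -62), (0, 0, 9)]
[(115, 33, -80), (116, 32, -75), (117, 33, -69), (115, 33, -62), (-1, 20, 9)]
[258. 270.] 300.6 5.0 98 22 1.1
[141. 222.] 439.8 377.7 87 55 11.1
[320. 220.] 458.9 -181.4 88 55 10.3
[355. 186.] 564.8 -292.7 88 56 -8.3
```

Request:
jog_arm(
  deltas=[
    [0,0,0,2.1,0,-2.1,0.8],
    [0,0.112,0,0,-3.3,0,0.8],
    [0,0.112,0,0,-3.3,0,0.8],
    [0,0.112,0,0,-3.3,0,0.8],
    [0,0.112,0,0,-3.3,0,0.8],
    [0,0.112,0,0,-3.3,0,0.8],
    [0,0.112,0,0,-3.3,0,0.8],
    [0,0.113,0,0,-3.3,0,0.8],
    [0,0,0,2.6,0,0,0.8],
    [0,0,0,2.6,0,0,0.8],
    [0,0,-0.092,0,0,2.8,0.8],
    [0,0,-0.092,0,0,2.8,0.8],
  ],
)

```text
t: 21.13
tool_pos: [0.422, -0.1896, 0.157]
tool_rot: [0.003, 3.139, -0.003]
contact_force: [0.5, -0.4, -1.0]
opening: 0.0681
```

Request:
jog_arm(
  deltas=[
    [0,0,-0.092,0,0,2.8,0.8],
    [0,0,-0.092,0,0,2.8,0.8],
    [0,0,0,0,0,0,0.8],
    [0,0,0,0,0,0,0.8],
    [0,0,0,0,0,0,0.8],
  ],
)

```text
t: 21.55
tool_pos: [0.4221, -0.1889, 0.1018]
tool_rot: [-0.278, 3.128, -0.001]
contact_force: [0.8, 0.9, 0.8]
opening: 0.0685
```

```bash
python3 -c "
from h import *
near(); go([.4225,-.188,.0235],10.3)"
```

```text
[263. 239.] 455.7 -182.4 91 55 10.5
yaw0 10.2 turn -0.006  x 0.33 y 0.08 z 7.92  tilt 0.003
[ 0.4221213  -0.18893181  0.10182575] 0.0684614993157903 21.55
yaw0 10.2 turn -0.002  x -0.01 y 0.13 z 7.92  tilt 0.003
```

Request:
jog_arm(
  deltas=[
    [0,0,0,0.15,0.1,3.5,0.8],
    [0,0,0,0,0,3,0.8],
    [0,0,0,0,0,1.35,0.8],
    [0,0,0,0,0,0,0.8],
    [0,0,0,0,0,0,0.5],
    [0,0,0,0,0,0,0.5],
    [0,0,0,0,0,0,0.5],
    [0,0,0,0,0,0,0.5],
    [0,0,0,0,0,-4,0.5],
    [0,0,0,0,0,-4,0.5],
    [0,0,0,0,0,-4,0.5],
    [0,0,0,0,0,-2.1,0.5],
  ],
)

```text
t: 22.6
tool_pos: [0.4218, -0.1891, 0.1695]
tool_rot: [-0.28, 3.122, -0.009]
contact_force: [0.5, -0.6, 0.1]
opening: 0.0541
```

Request:
jog_arm(
  deltas=[
    [0,0,0.092,0,0,0,0.5],
    [0,0,0.092,0,0,0,0.5],
    [0,0,0.092,0,0,0,0.5],
    [0,0,0.092,0,0,0,0.5],
    [0,0,0,0,3.8,0,0.5],
    [0,0,0,0,3.8,0,0.5],
    [0,0,0,0,3.8,0,0.5],
    [0,0,0,0,3.8,0,0.5],
    [0,0,0,0,3.9,0,0.5],
    [0,0,0,-0.4,3.9,0,0.5],
    [0,0,0,0,0,0,0.5],
    [0,0,0,0,0,0,0.5],
  ],
)

```text
t: 23.6
tool_pos: [0.4672, 0.0392, 0.1641]
tool_rot: [0.289, 3.127, -0.0]
contact_force: [-0.3, -0.3, -0.6]
opening: 0.0546
```

Request:
jog_arm(
  deltas=[
    [0,0,0,0,0,0,0.5],
    [0,0,0,0,0,0,0.5],
  ],
)

```text
t: 23.77
tool_pos: [0.4669, 0.0365, 0.1635]
tool_rot: [0.298, 3.127, -0.001]
contact_force: [0.3, -0.5, 0.0]
opening: 0.0543
```

```bash
python3 -c "
from h import *
held(); go(ws([-.108,0,.019]),-10.8)"
```

```text
tcp sl [-0.1255 -0.0017  0.0185] wallet top z mean 0.0054 pitch 0.013 roll 0.002 rear x-tcp -0.0072 z_c at face -0.0005 F [ 0.3 -0.5  0. ] 23.7667
y range [-0.02469644  0.02085398]
yaw0 -10.9 turn -0.002  x -1.75 y 0.19 z -0.06  tilt 0.000
```

Request:
jog_arm(
  deltas=[
    [0,0,0,-2,0.16,-0.05,0.5],
    [0,0,0,-1.5,0,0,0.5],
    [0,0,0,-1,0,0,0.5],
    [0,0,0,-1,0,0,0.5],
    [0,0,0,-0.5,0,0,0.5],
    [0,0,0,0,0,0,0.5],
  ],
)

```text
t: 24.32
tool_pos: [0.5267, 0.027, 0.1637]
tool_rot: [-0.298, -3.127, 0.0]
contact_force: [0.3, 0.3, -0.1]
opening: 0.0542
```

```bash
python3 -c "
from h import *
o=ctrl.get_obs(); print(sl(o['tool_pos']),o['contact_force'])"
```

```text
[-0.06494883  0.00015719  0.01867954] [ 0.27431848  0.33528375 -0.08469928]
```

Request:
jog_arm(
  deltas=[
    [0,0,0,-1.5,0,0,0.5],
    [0,0,0,-1.5,0,0,0.5],
    [0,0,0,-1,0,0,0.5],
    [0,0,0,-0.4,0,0,0.5],
    [0,0,0,0,0,0,0.5],
    [0,0,0,0,0,0,0.75],
    [0,0,0,0,0,0,0.75],
    [0,0,0,1.5,0,0,0.75],
    [0,0,0,3,0,0,0.75],
    [0,0,0,0.1,0,-0.3,0],
  ],
)

```text
t: 25.15
tool_pos: [0.5191, 0.0292, 0.164]
tool_rot: [-0.294, -3.121, -0.0]
contact_force: [0.1, -0.2, -0.6]
opening: 0.0535
```

Request:
jog_arm(
  deltas=[
    [0,-0.112,0,0,0,0,0],
    [0,-0.112,0,0,0,0,0],
    [0,-0.112,0,0,0,0,0],
    [0,-0.112,0,0,0,0,0],
    [0,-0.112,0,0,0,0,0],
    [0,-0.112,0,0,0,0,0],
    [0,-0.113,0,0,0,0,0],
    [0,0,0,0,0,0,0],
    [0,0,0,0,0,0,0],
  ],
)

```text
t: 25.9
tool_pos: [0.5227, 0.0284, 0.1652]
tool_rot: [0.222, 2.352, -0.092]
contact_force: [-0.9, 0.3, 1.3]
opening: -0.0003
```

```bash
python3 -c "
from h import *
corner((-42,14),(-18,10),(3,0))"
```

```text
tcp [-0.0691  0.0008  0.0202] corner [-0.0458  0.0008  0.0123] F [-0.9  0.3  1.3] -0.0003173193299213116
(-42, 14) x -0.39 z 0.15
(-18, 10) x -1.42 z 1.97
(3, 0) x -0.79 z 2.19
```

Request:
jog_arm(
  deltas=[
    [0,0,0,-0.38,0,0.15,0],
    [0,0,0,-0.47,0,0.66,0],
    [0,0,0,-0.47,0,0.66,0],
    [0,0,0,-0.47,0,0.66,0],
    [0,0,0,0,0,0,0],
  ],
)

```text
t: 26.32
tool_pos: [0.5538, 0.0223, 0.1662]
tool_rot: [0.223, 2.348, -0.092]
contact_force: [-0.5, 0.1, -0.2]
opening: 0.0002
```

Request:
jog_arm(
  deltas=[
    [0,0,0,-0.2,0,0.55,0],
    [0,0,0,-0.2,0,0.55,0],
    [0,0,0,0,0,0,0],
  ],
)

```text
t: 26.57
tool_pos: [0.5628, 0.0206, 0.1595]
tool_rot: [0.223, 2.348, -0.092]
contact_force: [-1.0, 0.3, -0.0]
opening: 0.0001
```

Request:
jog_arm(
  deltas=[
    [0,0,0,-0.2,0,0.55,0],
    [0,0,0,-0.2,0,0.55,0],
    [0,0,0,0,0,0,0],
  ],
)

```text
t: 26.82
tool_pos: [0.5729, 0.0187, 0.1542]
tool_rot: [0.222, 2.348, -0.092]
contact_force: [-0.7, 0.4, -0.2]
opening: 0.0002
```

```bash
python3 -c "
from h import *
corner((-38,12),(-23,61))"
```

```text
tcp [-0.0181  0.0006  0.0092] corner [0.0053 0.0006 0.0014] F [-0.7  0.4 -0.2] 0.00020304476515743501
(-38, 12) x 2.31 z -3.81
(-23, 61) x -4.52 z -2.41
```

Request:
jog_arm(
  deltas=[
    [0,0,0,2.25,0,-3.5,0],
    [0,0,0,-2.2,0,-1.3,0.8],
    [0,0,0,-2.3,0,-1.3,0.8],
    [0,0,0,0,0,0,0.8],
    [0,0,0,0,0,0,0.8],
    [0,0,0,0,0,0,0.8],
  ],
)

```text
t: 27.32
tool_pos: [0.5457, 0.024, 0.2139]
tool_rot: [0.222, 2.347, -0.092]
contact_force: [0.1, -0.5, 0.2]
opening: 0.0606
```

```bash
python3 -c "
from h import *
slotlook('w10.png'); _,b,_=snap('top')
for w in wallets(b):
  if 80<w[3]<100 and w[4]<60: print(*w)
o=ctrl.get_obs();print(o['tool_pos'])
"
```

```text
tcp [-0.0457  0.0007  0.0689] 27.3167 0.06058014258720954
[(117, -32, -78), (115, -33, -72), (117, -33, -66), (115, -33, -59), (0, -20, 8)]
[(115, 0, -77), (116, 0, -72), (117, 0, -66), (115, 0, -59), (0, 0, 8)]
[(115, 33, -76), (115, 32, -72), (116, 32, -65), (116, 32, -59), (0, 20, 8)]
[141. 222.] 439.9 377.5 88 55 11.0
[355. 186.] 564.8 -292.4 88 56 -8.3
[0.5451785  0.02401866 0.21242942]
```

Request:
jog_arm(
  deltas=[
    [0,0,0,2.1,0,-2.1,0.8],
    [0,0.112,0,0,3.7,0,0.8],
    [0,0.112,0,0,3.7,0,0.8],
    [0,0.112,0,0,3.7,0,0.8],
    [0,0.112,0,0,3.7,0,0.8],
    [0,0.112,0,0,3.7,0,0.8],
    [0,0.112,0,0,3.7,0,0.8],
    [0,0.113,0,0,3.7,0,0.8],
    [0,0,0,3.5,1.1,0,0.8],
    [0,0,0,3.5,1.1,0,0.8],
    [0,0,0,3.5,1.1,0,0.8],
    [0,0,0,3.5,1.1,0,0.8],
  ],
)

```text
t: 28.42
tool_pos: [0.4344, 0.3541, 0.2109]
tool_rot: [-0.297, -3.124, 0.004]
contact_force: [0.4, -0.1, -0.1]
opening: 0.0682
```

Request:
jog_arm(
  deltas=[
    [0,0,0,3.4,1.1,0,0.8],
    [0,0,-0.0965,0,0,2.8,0.8],
    [0,0,-0.0965,0,0,2.8,0.8],
    [0,0,-0.0965,0,0,2.8,0.8],
    [0,0,-0.0965,0,0,2.8,0.8],
    [0,0,0,0,0,0,0.8],
    [0,0,0,0,0,0,0.8],
    [0,0,0,0,0,0,0.8],
  ],
)

```text
t: 29.08
tool_pos: [0.405, 0.371, 0.1024]
tool_rot: [-0.306, 3.126, 0.001]
contact_force: [-0.3, 0.6, 0.6]
opening: 0.068
```

```bash
python3 -c "
from h import *
near(); go([.4036,.3703,.0235],11.3)"
```

```text
[264. 236.] 436.3 378.9 91 55 11.2
yaw0 11.2 turn -0.000  x 0.54 y 0.14 z 7.99  tilt 0.003
[0.40498816 0.37102503 0.1023716 ] 0.06801216952796187 29.0833
yaw0 11.2 turn -0.002  x 0.22 y -0.07 z 7.99  tilt 0.003
```

Request:
jog_arm(
  deltas=[
    [0,0,0,0.35,0.03,3.5,0.8],
    [0,0,0,0,0,3,0.8],
    [0,0,0,0,0,1.4,0.8],
    [0,0,0,0,0,0,0.8],
    [0,0,0,0,0,0,0.5],
    [0,0,0,0,0,0,0.5],
    [0,0,0,0,0,0,0.5],
    [0,0,0,0,0,0,0.5],
    [0,0,0,0,0,-4,0.5],
    [0,0,0,0,0,-4,0.5],
    [0,0,0,0,0,-4,0.5],
    [0,0,0,0,0,-2.1,0.5],
  ],
)

```text
t: 30.13
tool_pos: [0.403, 0.3718, 0.1701]
tool_rot: [-0.308, 3.118, 0.007]
contact_force: [-1.0, 1.3, 0.3]
opening: 0.0545
```

Request:
jog_arm(
  deltas=[
    [0,0,0.0965,0,0,0,0.5],
    [0,0,0.0965,0,0,0,0.5],
    [0,0,0.0965,0,0,0,0.5],
    [0,0,0.0965,0,0,0,0.5],
    [0,0,0,0,-3.9,0,0.5],
    [0,0,0,0,-3.9,0,0.5],
    [0,0,0,0,-3.9,0,0.5],
    [0,0,0,0,-3.9,0,0.5],
    [0,0,0,0,-3.9,0,0.5],
    [0,0,0,0,-4,0,0.5],
    [0,0,0,0,-4,0,0.5],
    [0,0,0,0,-3.9,0,0.5],
  ],
)

```text
t: 31.13
tool_pos: [0.3414, 0.0605, 0.1643]
tool_rot: [0.294, 3.125, -0.0]
contact_force: [0.4, -2.1, -0.4]
opening: 0.0541
```

Request:
jog_arm(
  deltas=[
    [0,0,0,-3.2,0,0,0.5],
    [0,0,0,-3.2,0,0,0.5],
    [0,0,0,-3.2,0,0,0.5],
    [0,0,0,-3.2,0,0,0.5],
    [0,0,0,0,0,0,0.5],
    [0,0,0,0,0,0,0.5],
    [0,0,0,0,0,0,0.5],
    [0,0,0,0,0,0,0.5],
  ],
)

```text
t: 31.8
tool_pos: [0.4669, 0.0381, 0.1637]
tool_rot: [0.295, 3.127, 0.0]
contact_force: [0.6, -1.2, -0.6]
opening: 0.0544
```

```bash
python3 -c "
from h import *
held(); go(ws([-.108,0,.019]),-10.8)"
```

```text
tcp sl [-1.258e-01 -1.000e-04  1.870e-02] wallet top z mean 0.0053 pitch 0.011 roll 0.001 rear x-tcp -0.0072 z_c at face -0.0006 F [ 0.6 -1.2 -0.6] 31.8
y range [-0.0230835   0.02254136]
yaw0 -10.8 turn 0.000  x -1.78 y 0.00 z -0.02  tilt 0.001
```

Request:
jog_arm(
  deltas=[
    [0,0,0,-2,0,-0.04,0.5],
    [0,0,0,-1.5,0,0,0.5],
    [0,0,0,-1,0,0,0.5],
    [0,0,0,-1,0,0,0.5],
    [0,0,0,-0.5,0,0,0.5],
    [0,0,0,0,0,0,0.5],
  ],
)

```text
t: 32.35
tool_pos: [0.527, 0.0265, 0.1641]
tool_rot: [0.296, 3.127, -0.0]
contact_force: [-0.8, -0.0, -0.2]
opening: 0.0543
```

Request:
jog_arm(
  deltas=[
    [0,0,0,-1.5,0,0,0.5],
    [0,0,0,-1.5,0,0,0.5],
    [0,0,0,-1,0,0,0.5],
    [0,0,0,-0.5,0,0,0.5],
    [0,0,0,0,0,0,0.5],
    [0,0,0,0,0,0,0.75],
    [0,0,0,0,0,0,0.75],
    [0,0,0,1.5,0,0,0.75],
    [0,0,0,3,0,0,0.75],
    [0,0,0,0.1,0,-0.3,0],
  ],
)

```text
t: 33.18
tool_pos: [0.5205, 0.0278, 0.1641]
tool_rot: [-0.294, -3.121, -0.0]
contact_force: [-0.9, 0.2, -2.3]
opening: 0.0537
```

Request:
jog_arm(
  deltas=[
    [0,-0.112,0,0,0,0,0],
    [0,-0.112,0,0,0,0,0],
    [0,-0.112,0,0,0,0,0],
    [0,-0.112,0,0,0,0,0],
    [0,-0.112,0,0,0,0,0],
    [0,-0.112,0,0,0,0,0],
    [0,-0.113,0,0,0,0,0],
    [0,0,0,0,0,0,0],
    [0,0,0,0,0,0,0],
  ],
)

```text
t: 33.93
tool_pos: [0.5242, 0.027, 0.1653]
tool_rot: [0.222, 2.352, -0.092]
contact_force: [0.2, 0.6, 0.1]
opening: 0.0001
```

```bash
python3 -c "
from h import *
corner((-42,14),(-18,10),(4,1))"
```

```text
tcp [-0.0675 -0.0003  0.0203] corner [-0.0442 -0.0003  0.0125] F [0.2 0.6 0.1] 7.32060793950595e-05
(-42, 14) x -0.26 z 0.04
(-18, 10) x -1.42 z 1.97
(4, 1) x -0.93 z 2.19
```

Request:
jog_arm(
  deltas=[
    [0,0,0,-0.26,0,0.04,0],
    [0,0,0,-0.47,0,0.66,0],
    [0,0,0,-0.47,0,0.66,0],
    [0,0,0,-0.47,0,0.66,0],
    [0,0,0,0,0,0,0],
  ],
)

```text
t: 34.35
tool_pos: [0.5537, 0.0213, 0.1665]
tool_rot: [0.223, 2.347, -0.092]
contact_force: [-0.9, -0.5, 0.9]
opening: -0.0003
```

Request:
jog_arm(
  deltas=[
    [0,0,0,-0.22,0,0.55,0],
    [0,0,0,-0.22,0,0.55,0],
    [0,0,0,-0.22,0,0.55,0],
    [0,0,0,-0.22,0,0.55,0],
    [0,0,0,0,0,0,0],
  ],
)

```text
t: 34.77
tool_pos: [0.5734, 0.0175, 0.1548]
tool_rot: [0.223, 2.348, -0.092]
contact_force: [-0.8, -0.2, -0.6]
opening: -0.0001
```

Request:
jog_arm(
  deltas=[
    [0,0,0,2.25,0,-3.5,0],
    [0,0,0,-2.2,0,-1.3,0.8],
    [0,0,0,-2.3,0,-1.3,0.8],
    [0,0,0,0,0,0,0.8],
    [0,0,0,0,0,0,0.8],
    [0,0,0,0,0,0,0.8],
  ],
)

```text
t: 35.27
tool_pos: [0.5461, 0.0229, 0.2146]
tool_rot: [0.222, 2.347, -0.092]
contact_force: [-0.3, -0.3, -1.0]
opening: 0.0606
```

```bash
python3 -c "
from h import *
slotlook('w11.png'); _,b,_=snap('top')
for w in wallets(b):
  if 80<w[3]<100 and w[4]<60: print(*w)
o=ctrl.get_obs();print(o['tool_pos'])
a=np.radians(-8.2); go([.5648-.037*np.cos(a),-.2925-.037*np.sin(a),.10],-8.2)
"
```

```text
tcp [-0.0451 -0.0003  0.0696] 35.2667 0.06058968109277048
[(115, -32, -77), (116, -32, -73), (116, -33, -67), (114, -32, -59), (-1, -20, 8)]
[(116, 1, -77), (116, 1, -73), (115, 1, -67), (116, 1, -60), (0, 0, 8)]
[(115, 33, -77), (116, 33, -73), (115, 32, -67), (117, 34, -60), (-1, 20, 8)]
[258. 269.] 303.7 5.0 98 22 1.1
[355. 186.] 564.8 -292.7 88 56 -8.3
[0.54560307 0.02287918 0.2131187 ]
yaw0 -10.8 turn -0.046  x -2.70 y -30.94 z 11.31  tilt 0.783
```

Request:
jog_arm(
  deltas=[
    [0,0,0,2.1,0,-2.1,0.8],
    [0,0.112,0,0,-3.9,0,0.8],
    [0,0.112,0,0,-3.9,0,0.8],
    [0,0.112,0,0,-3.9,0,0.8],
    [0,0.112,0,0,-3.9,0,0.8],
    [0,0.112,0,0,-3.9,0,0.8],
    [0,0.112,0,0,-3.9,0,0.8],
    [0,0.113,0,0,-3.9,0,0.8],
    [0,0,0,-3.0,-1.8,0,0.8],
    [0,0,0,-3.0,-1.7,2,0.8],
    [0,0,0,-1.1,0,3,0.8],
    [0,0,-0.046,0,0,3,0.8],
  ],
)

```text
t: 36.37
tool_pos: [0.5322, -0.2863, 0.1341]
tool_rot: [0.227, 3.12, -0.006]
contact_force: [0.1, 0.0, -0.2]
opening: 0.0683
```

Request:
jog_arm(
  deltas=[
    [0,0,0,0,0,3.2,0.8],
    [0,0,0,0,0,0,0.8],
    [0,0,0,0,0,0,0.8],
    [0,0,0,0,0,0,0.8],
  ],
)

```text
t: 36.7
tool_pos: [0.5308, -0.2846, 0.1042]
tool_rot: [0.226, 3.122, -0.006]
contact_force: [-0.5, -0.7, 0.8]
opening: 0.0681
```

```bash
python3 -c "
from h import *
near(); go([.5282,-.2873,.0235],-8.2)"
```

```text
[258. 233.] 561.9 -293.2 91 55 -7.9
yaw0 -8.3 turn -0.007  x 0.57 y -0.39 z 8.20  tilt 0.015
[ 0.53075137 -0.28456013  0.10417493] 0.06813803571567996 36.7
yaw0 -8.3 turn -0.001  x 0.28 y -0.27 z 8.20  tilt 0.015
```

Request:
jog_arm(
  deltas=[
    [0,0.014,0,0.43,-0.33,3.5,0.8],
    [0,0,0,0,0,3.2,0.8],
    [0,0,0,0,0,1.4,0.8],
    [0,0,0,0,0,0,0.8],
    [0,0,0,0,0,0,0.5],
    [0,0,0,0,0,0,0.5],
    [0,0,0,0,0,0,0.5],
    [0,0,0,0,0,0,0.5],
    [0,0,0,0,0,-4,0.5],
    [0,0,0,0,0,-4,0.5],
    [0,0,0,0,0,-4,0.5],
    [0,0,0,0,0,-2.1,0.5],
  ],
)

```text
t: 37.75
tool_pos: [0.5284, -0.2883, 0.1701]
tool_rot: [0.226, 3.129, -0.011]
contact_force: [0.8, -0.6, 0.4]
opening: 0.0545
```

```bash
python3 -c "
from h import *
o=ctrl.get_obs();print(o['tool_pos'],o['opening']); go(ws([-.126,0,.019]),-10.8)"
```

```text
[ 0.52840039 -0.28832246  0.17006543] 0.05448270895251861
yaw0 -8.3 turn 0.044  x 12.18 y 30.92 z 0.61  tilt 0.008
```

Request:
jog_arm(
  deltas=[
    [0,0,0.044,3,0,0,0.5],
    [0,0,0,3,0,0,0.5],
    [0,0,0,3,0,0,0.5],
    [0,0,0,3.1,3,0,0.5],
    [0,0,0,0,4,0,0.5],
    [0,0,0,0,4,0,0.5],
    [0,0,0,0,4,0,0.5],
    [0,0,0,0,4,0,0.5],
    [0,0,0,0,4,0,0.5],
    [0,0,0,0,4,0,0.5],
    [0,0,0,0,3.9,0,0.5],
    [0,0,0,0,0,0,0.5],
  ],
)

```text
t: 38.75
tool_pos: [0.4665, 0.0424, 0.1639]
tool_rot: [-0.284, -3.128, -0.001]
contact_force: [0.9, -0.1, 0.8]
opening: 0.0544
```

Request:
jog_arm(
  deltas=[
    [0,0,0,0,0,0,0.5],
    [0,0,0,0,0,0,0.5],
    [0,0,0,0,0,0,0.5],
  ],
)

```text
t: 39.0
tool_pos: [0.466, 0.036, 0.1631]
tool_rot: [-0.298, -3.125, 0.004]
contact_force: [0.7, -0.0, 0.0]
opening: 0.0547
```

```bash
python3 -c "
from h import *
held(); go(ws([-.108,0,.019]),-10.8)"
```

```text
tcp sl [-0.1263 -0.0024  0.0181] wallet top z mean 0.0052 pitch 0.017 roll 0.001 rear x-tcp -0.0071 z_c at face -0.0007 F [ 0.7 -0.   0. ] 39.0
y range [-0.02541641  0.02005132]
yaw0 -10.9 turn -0.002  x -1.83 y 0.26 z -0.10  tilt 0.003
```

Request:
jog_arm(
  deltas=[
    [0,0,0,-2,0.22,-0.08,0.5],
    [0,0,0,-1.5,0,0,0.5],
    [0,0,0,-1,0,0,0.5],
    [0,0,0,-1,0,0,0.5],
    [0,0,0,-0.5,0,0,0.5],
    [0,0,0,0,0,0,0.5],
  ],
)

```text
t: 39.55
tool_pos: [0.5259, 0.027, 0.1633]
tool_rot: [-0.297, -3.124, 0.003]
contact_force: [0.6, 0.0, -0.3]
opening: 0.0545
```

Request:
jog_arm(
  deltas=[
    [0,0,0,-1.5,0,0,0.5],
    [0,0,0,-1.5,0,0,0.5],
    [0,0,0,-1,0,0,0.5],
    [0,0,0,-0.5,0,0,0.5],
    [0,0,0,0,0,0,0.5],
    [0,0,0,0,0,0,0.75],
    [0,0,0,0,0,0,0.75],
    [0,0,0,1.5,0,0,0.75],
    [0,0,0,3,0,0,0.75],
    [0,0,0,0.1,0,-0.3,0],
  ],
)

```text
t: 40.38
tool_pos: [0.5192, 0.029, 0.1636]
tool_rot: [-0.294, -3.118, 0.003]
contact_force: [0.1, 0.3, -1.5]
opening: 0.0537
```

Request:
jog_arm(
  deltas=[
    [0,-0.112,0,0,0,0,0],
    [0,-0.112,0,0,0,0,0],
    [0,-0.112,0,0,0,0,0],
    [0,-0.112,0,0,0,0,0],
    [0,-0.112,0,0,0,0,0],
    [0,-0.112,0,0,0,0,0],
    [0,-0.113,0,0,0,0,0],
    [0,0,0,0,0,0,0],
    [0,0,0,0,0,0,0],
  ],
)

```text
t: 41.13
tool_pos: [0.5228, 0.0283, 0.1648]
tool_rot: [0.221, 2.355, -0.094]
contact_force: [0.0, -0.1, -0.0]
opening: 0.0
```

```bash
python3 -c "
from h import *
corner((-42,14),(-18,10),(4,1))"
```

```text
tcp [-0.069   0.0007  0.0198] corner [-0.0457  0.0006  0.0119] F [ 0.  -0.1 -0. ] 2.081247093729703e-06
(-42, 14) x -0.41 z 0.11
(-18, 10) x -1.43 z 1.97
(4, 1) x -0.93 z 2.19
```

Request:
jog_arm(
  deltas=[
    [0,0,0,-0.41,0,0.11,0],
    [0,0,0,-0.47,0,0.66,0],
    [0,0,0,-0.47,0,0.66,0],
    [0,0,0,-0.47,0,0.66,0],
    [0,0,0,0,0,0,0],
  ],
)

```text
t: 41.55
tool_pos: [0.5539, 0.0222, 0.1663]
tool_rot: [0.222, 2.351, -0.095]
contact_force: [-0.2, 0.3, 0.4]
opening: 0.0001
```

Request:
jog_arm(
  deltas=[
    [0,0,0,-0.22,0,0.55,0],
    [0,0,0,-0.22,0,0.55,0],
    [0,0,0,-0.22,0,0.55,0],
    [0,0,0,-0.22,0,0.55,0],
    [0,0,0,0,0,0,0],
  ],
)

```text
t: 41.97
tool_pos: [0.5737, 0.0184, 0.1548]
tool_rot: [0.221, 2.351, -0.094]
contact_force: [0.4, 0.2, -0.3]
opening: -0.0001
```

Request:
jog_arm(
  deltas=[
    [0,0,0,2.25,0,-3.5,0],
    [0,0,0,-2.2,0,-1.3,0],
    [0,0,0,-2.3,0,-1.3,0],
    [0,0,0,0,0,0,0],
    [0,0,0,0,0,0,0],
  ],
)

```text
t: 42.38
tool_pos: [0.5476, 0.0238, 0.2175]
tool_rot: [0.221, 2.345, -0.094]
contact_force: [0.4, -0.1, 0.4]
opening: 0.0
```

```bash
python3 -c "
from h import *
o,im,d=slotlook(); _,b,_=snap('top')
np.savez('w12.npz',im=im,d=d,p=o['tool_pos'],r=o['tool_rot']); cv2.imwrite('pics/w12.png',im[:,:,::-1])
for w in wallets(b):
  if 80<w[3]<100 and w[4]<60: print(*w)
P=(heightmap(d,'wrist',o)-S)@B
m=(np.abs(P[...,2]-.050)<.004)&(P[...,1]>.03)&(P[...,1]<.13)&(np.abs(P[...,0]+.015)<.02); print('tab top',m.sum(),np.percentile(P[m],[2,50,98],axis=0).round(4))
"
```

```text
tcp [-0.0438  0.0009  0.0725] 42.3833 2.81940258626706e-05
[(115, -33, -79), (116, -33, -75), (116, -33, -69), (117, -33, -62), (0, -20, 8)]
[(115, 0, -79), (115, 0, -74), (116, 0, -69), (117, 0, -62), (0, 0, 8)]
[(116, 33, -79), (117, 33, -75), (115, 32, -68), (117, 32, -62), (0, 19, 8)]
tab top 373 [[-0.019   0.0653  0.0461]
 [-0.017   0.0738  0.0493]
 [-0.0086  0.0838  0.0505]]
```

View pics/w12.png

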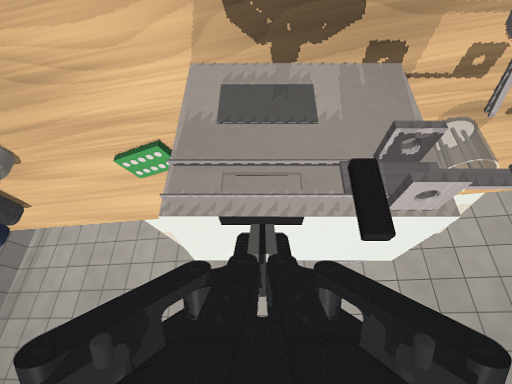

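Request:
jog_arm(
  deltas=[
    [0,0.112,0,0,0,0,0],
    [0,0.112,0,0,0,0,0],
    [0,0.112,0,0,0,0,0],
    [0,0.112,0,0,0,0,0],
    [0,0.112,0,0,0,0,0],
    [0,0.112,0,0,0,0,0],
    [0,0.113,0,0,0,-1,0],
    [0,0,0,-1,3.6,-2.5,0],
    [0,0,0,-1,3.7,0,0],
    [0,0,0,-0.9,3.7,0,0],
    [0,0,0,0,0,0,0],
    [0,0,0,0,0,0,0],
  ],
)

```text
t: 43.48
tool_pos: [0.5932, 0.1258, 0.245]
tool_rot: [-0.291, -3.122, 0.004]
contact_force: [0.1, 0.0, 0.7]
opening: 0.0003
```

```bash
python3 -c "
from h import *
o=ctrl.get_obs();print(sl(o['tool_pos']),o['tool_rot']); go(ws([-.0145,.112,.059]),-10.8)"
```

```text
[-0.01812372  0.10959633  0.09996441] [-0.29102852 -3.12222703  0.00440914]
yaw0 -10.7 turn 0.003  x -0.36 y 0.24 z 4.10  tilt 0.006
```

Request:
jog_arm(
  deltas=[
    [0,0,0,-0.3,0.2,2.5,0],
    [0,0,0,0,0,1.5,0],
    [0,0,0,0,0,0,0],
    [0,0,0,0,-1,0,0],
    [0,0,0,0,-1,0,0],
    [0,0,0,0,-1,0,0],
    [0,0,0,0,-1,0,0],
    [0,0,0,0,-1,0,0],
    [0,0,0,0,-1,0,0],
    [0,0,0,0,-1,0,0],
    [0,0,0,0,-1,0,0],
    [0,0,0,0,0,0,0],
  ],
)

```text
t: 44.48
tool_pos: [0.5812, 0.0448, 0.2074]
tool_rot: [-0.298, -3.125, 0.006]
contact_force: [0.4, 0.6, -0.9]
opening: -0.0002
```

Request:
jog_arm(
  deltas=[
    [0,0,0,0,-1,0,0],
    [0,0,0,0,-1,0,0],
    [0,0,0,0,-0.6,0,0],
    [0,0,0,0,0,0,0],
  ],
)

```text
t: 44.82
tool_pos: [0.5761, 0.0201, 0.2069]
tool_rot: [-0.297, -3.124, 0.005]
contact_force: [0.2, -0.9, -1.3]
opening: 0.0001
```

Request:
jog_arm(
  deltas=[
    [0,0,0,0,-0.6,0,0],
    [0,0,0,0,0,0,0],
  ],
)

```text
t: 44.98
tool_pos: [0.5753, 0.0165, 0.2068]
tool_rot: [-0.296, -3.125, -0.003]
contact_force: [1.4, 6.2, 0.1]
opening: -0.0001
```

```bash
python3 -c "
from h import *
o=ctrl.get_obs();print(sl(o['tool_pos']),o['contact_force'])"
```

```text
[-0.01526748 -0.00102737  0.06175689] [1.3767307  6.17484983 0.10272637]
```

Request:
jog_arm(
  deltas=[
    [0,0,0,0,-0.3,0,0],
    [0,0,0,0,0,0,0],
    [0,0,0,0,1.2,0,0],
    [0,0,0,2,0,-3.5,0.2],
    [0,0,0,2,0,-2,0.5],
    [0,0,0,0.3,-3.9,0,0.5],
    [0,0,0,0.3,-3.9,0,0.5],
    [0,0,0,0.3,-3.9,0,0.5],
    [0,0,0,0.3,-3.9,0,0.5],
    [0,0,0,0.3,-3.9,0,0.5],
    [0,0,0,0.3,-3.9,0,0.5],
    [0,0,0,0.3,-3.9,0,0.5],
  ],
)

```text
t: 45.98
tool_pos: [0.4649, -0.2338, 0.2626]
tool_rot: [-0.295, -3.124, 0.004]
contact_force: [0.9, 0.1, 0.2]
opening: 0.0426
```

Request:
jog_arm(
  deltas=[
    [0,0,0,0.2,-3.9,0,0.5],
    [0,0,0,0.2,-3.9,0,0.5],
    [0,0,0,0.2,-3.9,0,0.5],
    [0,0,0,0.1,-4,0,0.5],
    [0,0,0,0,0,0,0.5],
    [0,0,0,0,0,0,0.5],
    [0,0,0,0,0,0,0.5],
  ],
)

```text
t: 46.57
tool_pos: [0.4295, -0.3848, 0.2626]
tool_rot: [-0.296, -3.123, 0.002]
contact_force: [0.4, 0.4, -0.1]
opening: 0.043
```

```bash
python3 -c "
from h import *
o,im,d=snap('wrist'); np.savez('w13.npz',im=im,d=d,p=o['tool_pos'],r=o['tool_rot']); cv2.imwrite('pics/w13.png',im[:,:,::-1])
print(o['tool_pos'],o['tool_rot'],o['opening'])
P=heightmap(d,'wrist',o)
m=(np.hypot(P[...,0]-.43,P[...,1]+.392)<.05)
for lo,hi in((.064,.074),(.075,.083),(.100,.114)):
  k=m&(P[...,2]>lo)&(P[...,2]<hi); v,u=np.where(k); print(lo,k.sum(),P[k].mean(0).round(4),np.percentile(P[k],[2,98],axis=0).round(4).tolist(),np.median(P[k][:,2]).round(4),u.min(),u.max(),v.min(),v.max()) if k.sum() else 0
_,b,_=snap('top')
"
```

```text
[ 0.42954452 -0.38480401  0.26259435] [-2.95846151e-01 -3.12327302e+00  1.66934112e-03] 0.04300821310695579
0.064 2475 [ 0.427  -0.3966  0.0712] [[0.3944, -0.4307, 0.0696], [0.4625, -0.3632, 0.0727]] 0.0712 217 288 142 213
0.075 200 [ 0.4235 -0.3952  0.0773] [[0.4147, -0.4109, 0.0755], [0.4379, -0.3831, 0.0802]] 0.0773 240 265 168 188
0.1 279 [ 0.4279 -0.3964  0.1086] [[0.4194, -0.4052, 0.1008], [0.4372, -0.3879, 0.1107]] 0.109 243 260 176 195
```

View pics/w13.png

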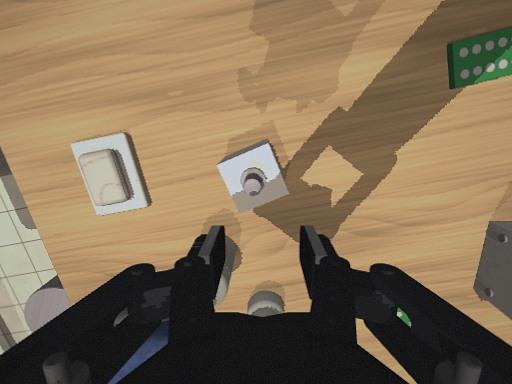

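```bash
python3 -c "
from h import *
go([.4282,-.3964,.103],-10.8)
o=ctrl.get_obs(); M=R.from_rotvec(o['tool_rot']).as_matrix(); print('z axis in slot frame',(B.T@M[:,2]).round(4))"
```

```text
yaw0 -10.7 turn 0.001  x -0.05 y -1.25 z 15.99  tilt 0.004
z axis in slot frame [-0.0034 -0.002  -1.    ]
```

Request:
jog_arm(
  deltas=[
    [0,0,0,-0.05,-1.25,3,0.5],
    [0,0,0,0,0,4,0.5],
    [0,0,0,0,0,3,0.5],
    [0,0,0,0,0,2,0.5],
    [0,0,0,0,0,0,0.5],
    [0,0,0,0,0,0,0.5],
  ],
)

```text
t: 47.17
tool_pos: [0.4276, -0.396, 0.1423]
tool_rot: [-0.293, -3.123, 0.0]
contact_force: [0.8, 0.1, 1.4]
opening: 0.0426
```

```bash
python3 -c "
from h import *
o,im,d=snap('wrist'); P=heightmap(d,'wrist',o)
print(o['tool_pos'],o['contact_force'])
m=(np.hypot(P[...,0]-.43,P[...,1]+.395)<.03)&(P[...,2]>.105)&(P[...,2]<.1145); v,u=np.where(m); print(m.sum(),P[m].mean(0) if m.any() else 0,np.percentile(P[m],[2,98],axis=0).round(4) if m.any() else 0)
go([.4282,-.3964,.103],-10.8)"
```

```text
[ 0.42756505 -0.39600348  0.14230296] [0.84153958 0.12887844 1.40965263]
743 [ 0.42807111 -0.39655563  0.10889679] [[ 0.4197 -0.4052  0.1058]
 [ 0.4372 -0.3879  0.1103]]
yaw0 -10.7 turn 0.001  x 0.03 y 0.08 z 4.14  tilt 0.004
```

Request:
jog_arm(
  deltas=[
    [0,0,0,-0.03,0,2,0.5],
    [0,0,0,0,0,1.5,0.5],
    [0,0,0,0,0,0.55,0.5],
    [0,0,0,0,0,0,0.5],
    [0,0,0,0,0,0,0.5],
  ],
)

```text
t: 47.63
tool_pos: [0.4285, -0.3984, 0.1046]
tool_rot: [-0.295, -3.127, 0.006]
contact_force: [-0.1, -0.1, 0.9]
opening: 0.0429
```

Request:
jog_arm(
  deltas=[
    [0,0,0,0,0,0,0.15],
    [0,0,0,0,0,0,0.15],
    [0,0,0,0,0,0,0.15],
    [0,0,0,0,0,0,0.15],
    [0,0,0,0,0,0,0.15],
  ],
  grip_force=60,
)

```text
t: 48.05
tool_pos: [0.4287, -0.3981, 0.1048]
tool_rot: [-0.296, -3.127, 0.004]
contact_force: [-0.2, 3.3, 6.0]
opening: 0.0185
```

```bash
python3 -c "
from h import *
o,im,d=snap('wrist'); print(o['tool_pos'],o['contact_force'],o['opening'])"
```

```text
[ 0.4286599  -0.39812754  0.10477673] [-0.23621707  3.31420297  6.02171564] 0.018520692845111986
```

Request:
jog_arm(
  deltas=[
    [0,0,0,0,0,-2,0.15],
    [0,0,0,0,0,-4,0.15],
    [0,0,0,0,0,-4,0.15],
    [0,0,0,0,0,-4,0.15],
    [0,0,0,0,0,-4,0.15],
    [0,0,0,0,3.9,0,0.15],
    [0,0,0,0,3.9,0,0.15],
    [0,0,0,0,3.9,0,0.15],
    [0,0,0,0,3.9,0,0.15],
    [0,0,0,0,3.9,0,0.15],
    [0,0,0,0,3.9,0,0.15],
    [0,0,0,0,3.9,0,0.15],
  ],
)

```text
t: 49.1
tool_pos: [0.4794, -0.1276, 0.2824]
tool_rot: [-0.296, -3.126, 0.004]
contact_force: [1.3, 0.8, -0.6]
opening: 0.0181
```

Request:
jog_arm(
  deltas=[
    [0,0,0,0,3.9,0,0.15],
    [0,0,0,0,3.9,0,0.15],
    [0,0,0,0,3.9,0,0.15],
    [0,0,0,0,3.9,0,0.15],
    [0,0,0,-0.3,3.9,0,0.15],
    [0,0,0,-0.3,3.9,0,0.15],
    [0,0,0,-0.4,3.9,0,0.15],
    [0,0,0,0,0,0,0.15],
    [0,0,0,0,0,0,0.15],
    [0,0,0,0,0,0,0.15],
    [0,0,0,0,0,0,0.15],
    [0,0,0,0,0,0,0.15],
  ],
)

```text
t: 50.1
tool_pos: [0.5404, 0.1358, 0.2816]
tool_rot: [-0.298, -3.125, 0.003]
contact_force: [0.2, -0.5, -0.8]
opening: 0.018
```

```bash
python3 -c "
from h import *
o,im,d=snap('wrist'); np.savez('w14.npz',im=im,d=d,p=o['tool_pos'],r=o['tool_rot'])
cv2.imwrite('pics/w14.png',cv2.resize(im[100:300,150:410,::-1],None,fx=3,fy=3,interpolation=cv2.INTER_CUBIC))
print(o['tool_pos'],sl(o['tool_pos']),o['opening'],o['t'])
print('pred hole px',proj([ws([-.022,.11,.025])],'wrist',o))
z=np.load('w1.npz'); print('w1 hole sl',sl(onplane([[321,223]],.17,'wrist',dict(tool_pos=z['p'],tool_rot=z['r']))))
"
```

```text
[0.54042238 0.13576412 0.28155725] [-0.0718184   0.10957375  0.13655725] 0.017986274198348376 50.1
pred hole px [[263.29702817 246.51715682]]
w1 hole sl [[-0.0226932   0.10928406  0.025     ]]
```

View pics/w14.png

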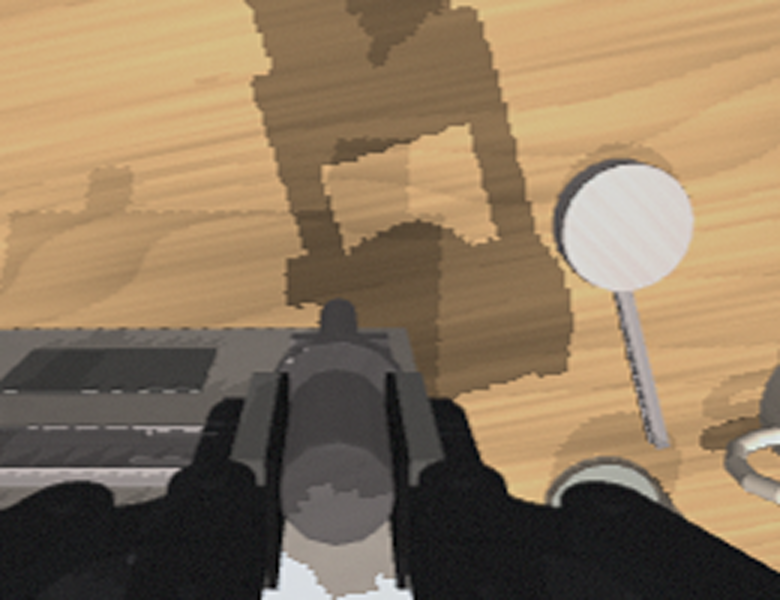

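```bash
python3 -c "
from h import *
z=np.load('w14.npz'); o=dict(tool_pos=z['p'],tool_rot=z['r']); P=(heightmap(z['d'],'wrist',o)-S)@B; t=sl(z['p']); im=z['im']
Q=P-t
m=np.zeros((384,512),bool); m[240:290,235:290]=1
k=m&(Q[...,2]>.001)&(Q[...,2]<.012)&(np.abs(Q[...,1])<.0095)&(np.abs(Q[...,0])<.02); print('knob top rel tcp',k.sum(),np.percentile(Q[k],[2,50,98],axis=0).round(4))
# tip/shank: rows v 198..214, edges in u
for v in (201,204,207,210):
  r=P[v,250:280,:]; g=Q[v,250:280]; ok=(g[:,2]<-.03)&(g[:,2]>-.11)&(np.abs(g[:,0])<.03); u=np.where(ok)[0]+250; print(v,u.min() if len(u) else 0,u.max() if len(u) else 0,g[ok].mean(0).round(4) if len(u) else 0)
k=m*0
k=(Q[...,2]>-.034)&(Q[...,2]<-.02)&(np.hypot(Q[...,0],Q[...,1])<.022); v,u=np.where(k); print('head',k.sum(),np.percentile(Q[k],[2,50,98],axis=0).round(4))
"
```

```text
knob top rel tcp 1238 [[-0.0111 -0.0088  0.0018]
 [-0.0013 -0.      0.0043]
 [ 0.0086  0.0084  0.0096]]
201 258 266 [-0.0042 -0.0007 -0.0844]
204 257 267 [-0.004  -0.0006 -0.0775]
207 256 268 [-0.0036 -0.0006 -0.0715]
210 256 268 [-0.0036 -0.0006 -0.0646]
head 580 [[-0.0144 -0.0112 -0.0323]
 [-0.0097 -0.0005 -0.0275]
 [-0.0043  0.0101 -0.0207]]
```

Request:
jog_arm(
  deltas=[
    [0,0,0,-2.5,0,0,0.15],
    [0,0,0,-2.46,0.05,0,0.15],
    [0,0,0,0,0,0,0.15],
    [0,0,0,0,0,0,0.15],
    [0,0,0,0,0,0,0.15],
    [0,0,0,0,0,0,0.15],
  ],
)

```text
t: 50.65
tool_pos: [0.5887, 0.1279, 0.2814]
tool_rot: [-0.296, -3.124, 0.003]
contact_force: [0.2, -0.3, -1.6]
opening: 0.018
```

```bash
python3 -c "
from h import *
go(ws([-.0222,.110,.137]),-10.8); o,im,d=snap('wrist'); print(sl(o['tool_pos']),o['contact_force'])
M=R.from_rotvec(o['tool_rot']).as_matrix(); print((B.T@M[:,2]).round(4))
"
```

```text
yaw0 -10.8 turn -0.000  x -0.07 y -0.09 z -0.06  tilt 0.004
[-0.02292502  0.11091023  0.13642155] [ 0.18289072 -0.32280757 -1.5650626 ]
[-0.003  -0.0022 -1.    ]
```

Request:
jog_arm(
  deltas=[
    [0,0,0,-0.07,-0.08,0.7,0.15],
    [0,0,0,0,0,0.7,0.15],
    [0,0,0,0,0,0.7,0.15],
    [0,0,0,0,0,0.5,0.15],
    [0,0,0,0,0,0,0.15],
    [0,0,0,0,0,0,0.15],
  ],
)

```text
t: 51.2
tool_pos: [0.5893, 0.1272, 0.2544]
tool_rot: [-0.295, -3.123, 0.004]
contact_force: [0.2, -0.2, -0.9]
opening: 0.0183
```

```bash
python3 -c "
from h import *
o=ctrl.get_obs(); print(sl(o['tool_pos']),o['contact_force'])
"
```

```text
[-0.02216498  0.11033913  0.10935752] [ 0.17813152 -0.22415396 -0.86846132]
```

Request:
jog_arm(
  deltas=[
    [0,0,0,0,0,0.7,0.15],
    [0,0,0,0,0,0.7,0.15],
    [0,0,0,0,0,0,0.15],
  ],
)

```text
t: 51.45
tool_pos: [0.589, 0.1271, 0.2393]
tool_rot: [-0.295, -3.122, 0.004]
contact_force: [-0.8, 1.2, -0.8]
opening: 0.0183
```

Request:
jog_arm(
  deltas=[
    [0,0,0,0,0,0.7,0.15],
    [0,0,0,0,0,0.7,0.15],
    [0,0,0,0,0,0,0.15],
  ],
)

```text
t: 51.7
tool_pos: [0.5888, 0.1271, 0.2251]
tool_rot: [-0.295, -3.122, 0.004]
contact_force: [-0.5, -0.6, -1.7]
opening: 0.0184
```

Request:
jog_arm(
  deltas=[
    [0,0,0,0,0,0.7,0.15],
    [0,0,0,0,0,0.5,0.15],
    [0,0,0,0,0,0,0.15],
  ],
)

```text
t: 51.95
tool_pos: [0.5889, 0.1271, 0.2136]
tool_rot: [-0.295, -3.122, 0.004]
contact_force: [-0.2, -0.0, -1.3]
opening: 0.0181
```

Request:
jog_arm(
  deltas=[
    [0,0,0,0,0,0.5,0.15],
    [0,0,0,0,0,0.4,0.15],
    [0,0,0,0,0,0,0.15],
  ],
)

```text
t: 52.2
tool_pos: [0.5891, 0.1271, 0.2051]
tool_rot: [-0.295, -3.123, 0.004]
contact_force: [0.1, 0.2, -0.6]
opening: 0.018
```

Request:
jog_arm(
  deltas=[
    [0,0,0,0,0,0.25,0.15],
    [0,0,0,0,0,0,0.15],
  ],
)

```text
t: 52.37
tool_pos: [0.5894, 0.1271, 0.2034]
tool_rot: [-0.295, -3.124, 0.003]
contact_force: [0.0, -0.4, -0.8]
opening: 0.0181
```

Request:
jog_arm(
  deltas=[
    [0,0,0,0,0,0.2,0.15],
    [0,0,0,0,0,0,0.15],
  ],
)

```text
t: 52.53
tool_pos: [0.5899, 0.1272, 0.2028]
tool_rot: [-0.296, -3.126, 0.003]
contact_force: [-1.7, -0.0, 3.0]
opening: 0.0184
```

Request:
jog_arm(
  deltas=[
    [0,0,0,0,0,-0.1,0.5],
    [0,0,0,0,0,0,0.5],
    [0,0,0,0,0,0,0.5],
    [0,0,0,0,0,0,0.5],
    [0,0,0,0,0,-2,0.5],
    [0,0,0,0,0,-4,0.5],
    [0,0,0,0,0,-4,0.5],
    [0,0,0,3,0,0,0.5],
    [0,0,0,4,0,0,0.5],
    [0,0,0,2,0,0,0.5],
    [0,0,0,0,0,0,0.5],
    [0,0,0,0,0,0,0.5],
  ],
)

```text
t: 53.53
tool_pos: [0.501, 0.1444, 0.3034]
tool_rot: [-0.294, -3.126, 0.003]
contact_force: [-0.5, -0.9, 0.3]
opening: 0.0426
```

```bash
python3 -c "
from h import *
o,im,d=snap('wrist'); print(sl(o['tool_pos']),o['contact_force'],o['opening'],o['t'])
P=(heightmap(d,'wrist',o)-S)@B
for n,lo,hi in(('knob top',.0555,.067),('head',.028,.0335)):
  k=(P[...,2]>lo)&(P[...,2]<hi)&(np.hypot(P[...,0]+.022,P[...,1]-.11)<.025); print(n,k.sum(),np.percentile(P[k],[2,50,98],axis=0).round(4).tolist() if k.any() else 0)
k=(P[...,2]>.045)&(P[...,2]<.056)&(np.abs(P[...,0]+.013)<.02)&(np.abs(P[...,1]+.02)<.05); print('tab',k.sum(),np.percentile(P[k],[2,50,98],axis=0).round(4).tolist() if k.any() else 0)
print('hole px',proj([ws([-.022,.11,.025])],'wrist',o))
cv2.imwrite('pics/w15.png',im[:,:,::-1])
_,b,_=snap('top')
for w in wallets(b): print(*w)"
```

```text
[-0.11216822  0.11068483  0.15841614] [-0.52677106 -0.91953425  0.2998756 ] 0.04262105767679009 53.5333
knob top 356 [[-0.0314, 0.1007, 0.0563], [-0.0239, 0.1092, 0.0618], [-0.0136, 0.1186, 0.0632]]
head 257 [[-0.036, 0.0955, 0.0286], [-0.0291, 0.1101, 0.03], [-0.0139, 0.1236, 0.033]]
tab 0 0
hole px [[261.93526208 271.04786657]]
[392. 231.] 426.8 -408.7 91 76 -78.2
[423. 192.] 552.4 -509.7 118 60 -89.1
[208. 197.] 538.3 161.4 134 65 11.1
[399. 156.] 664.8 -433.5 76 58 -62.9
[175. 159.] 651.7 276.7 111 48 2.0
[110. 154.] 655.5 485.1 102 43 2.9
[183. 123.] 755.3 254.6 88 70 46.4
[250.  88.] 871.0 43.5 102 36 -89.2
```

View pics/w15.png

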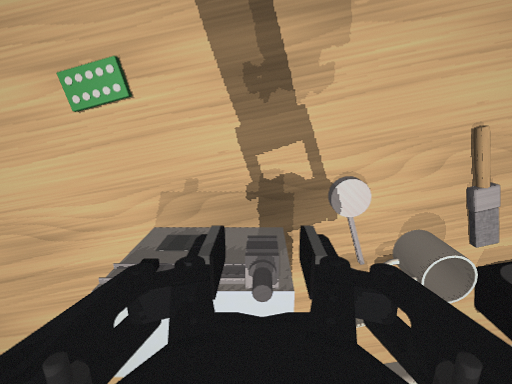

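```bash
python3 -c "
from station import ctrl
print(ctrl.finish_job())"
```

```text
the job is handed in; nothing more can be done
None
```

I opened the shutter, put all five grey wallets through the slot, shut the shutter against its stop, and seated the steel pin through fork and lug. I handed the job in at about 53.5 s of robot time. `finish_job` reports no verdict, so what follows is from my own checks.

**What the last checks showed**
- **Wallets:** No grey wallets were left on the shelf in the top view. After the last one, the wrist depth picture looked straight through the empty slot to the back wall. I did not see the wallets lying inside the box.
- **Shutter:** I pushed it shut until it met the stop, at about 6 N. The tab was not visible in the last wrist picture, so its shut position comes from that contact and from the pin going through freely.
- **Pin:** Its knob top sits about 208 mm above the shelf, as expected with the head resting on the fork. It is within about 1–2 mm of the hole's axis and upright, and the gripper is clear of everything.
- **Other things:** The bystanders the top-view mask picks up read the same positions as at the start, and I touched neither green look-alike. I did not measure the tweezers separately.

**What went wrong or disagreed on the way**
- The first two wallets wedged nose-down in the slot. I freed both by pushing along their slope with the tool tilted.
- One wallet slid about 55 mm on its own, so I measured it again before picking it up.
- My first estimate of the box face was 2 mm off, and I corrected it after the first wallet.

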